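# Bring the next coin round and hold the axial-light glass at 45 degrees

## Robot

A 6-joint arm with a two-finger parallel gripper is mounted at the origin on the work surface. World frame = base frame: x ahead of the robot, y to its left, z up, the work surface at z = 0. Lengths are in m, angles in rad, forces in N, time in s.
With the tool pointing down it reaches from about 0.375 to 0.9 m from the base axis. Payload 3.1 kg.
Tool frame: the origin (TCP) lies at the very end of the fingers, on their centre line; the grasp point (between the pads) lies 19 mm behind it (hold_point_z is the distance from the TCP to the grasp point, in m); x points along the fingers, y is the direction in which the jaws open and shut, and the axes are right-handed (so a half turn about x gives the same grasp; the last joint's range is limited). The gripper opens to 87 mm and grips with 3 to 60 N. Pads are 19 mm wide; open, the fingers measure 117 mm over their backs; the gripper's body (75 mm by 190 mm) begins 51 mm behind the grasp point.
Start: joints at [1.081, 0.527, 1.433, -0, 1.181, -0.178], TCP at [0.191, 0.595, 0.195] pointing down, gripper open.
Joint ranges: [-3.08, 3.08], [-0.75, 2.2], [0.22, 2.44], [-1.43, 4.57], [0, 2.65], [-2.85, 2.85]. Speed limits (rad/s): [2.79, 2.79, 3.14, 3.14, 3.14, 3.14].

## Interface

Orientations are given as a unit quaternion [x, y, z, w].
In Python, from rig import * gives the robot as it stands.
- The arm moves only by the tool send_rows, never from a script. Its argument "steps" is a list that holds one entry, the list of rows, each a list of 6 numbers: the shift along the tool's x, y, z in cm, then the turn, a rotation vector about the tool's x, y, z in units of 6 degrees (1.0 is 6 degrees). In form: [[[x, y, z, wx, wy, wz], ...]]. A call has 1 to 8 rows; each row shifts and turns the pose as measured when the row begins, along the tool's axes as they then stand; what a row does not reach is not made up. A row lasts 1/12 s, in which the tool goes at most 41.7 mm and 7.16 degrees, less where a joint would pass 70% of its speed; a pose out of reach is approached as far as the arm can. A call is refused whole if a number of a shift passes 4.17 or a number of a turn 1, either way. A call with a gripper value outside its range is refused whole. "gripper" is the closure, from 0 (fully open) to 1 (shut), set as the call begins (left out, the last holds). The fingers move at their own pace and stop on an object; "force" is the grip in N (left out, the last holds). Time passes only in rows, so rows that do not move let the fingers close. It gives the time, the measured TCP pose, the force and the opening at its end, in the units of the state.
- get_obs(): the state, without advancing time (a new reading comes with each control period).
- camera(name): name is "scene" or "side" or "wrist"; returns (picture, depth): 480x640x3 uint8, red, green, blue; 480x640 float32, m along the optical axis (not along the pixel's ray), 0 where there is no reading.
- camera_params(name): a dict with "intrinsics" (3x3 intrinsics, pixels), "position" and "attitude" of the camera in the world; the wrist camera has in their place "T_tool_cam" (4x4, takes a point from camera to tool coordinates, whose origin is the TCP and whose axes are the tool frame's). Camera axes: x right, y down, z forward; pixel columns grow to the right and rows downward; lengths in m; the calibration is good to about 2 mm. A picture is of the moment at which its call begins: read the wrist's pose just before it. camera_params takes no time and is no camera call.
- hand_in(): hands the job in, once; it reports no verdict.
The state is a dict: "time": time; "q": joint angles; "joint_velocities": joint speeds; "joint_torque": joint torques, N m; "position": TCP position; "tool_rot": TCP orientation; "ft_force": force on the tool from outside, world axes, zero at the start; "moment": the same for the moment, N m; "grip_width": finger opening in m.
Only numpy, scipy, OpenCV 4.12 (cv2) and the standard library are available. Lean on these libraries where they do the work, as an engineer would, in place of code of your own. Each camera call takes 0.05 s, during which the arm holds its last target.

## Task

Set up the next coin for the overhead camera: with the glass still down, turn the coin table (it has a knob in the middle) one click clockwise, seen from above, and let go of it, settled in its notch. Then lift the sprung glass frame (it has a lift pin at its side) until its pointer is on the long 45-degree line of the quadrant and hold it steady there: finish while still holding it in the fingers, since it springs shut if let go. Leave the caliper, magnifier, pocket scale and coin tube where they lie.

Things in the scene. Friction and masses are not known exactly. Their poses are not given: they have to be found in the camera images.
- coin_rig: The whole coin photo rig, fixed to the desk: a white base (300 by 405 mm, 20 mm tall), origin on the desk under the knob, x away from the robot at yaw 0, z up. Knob at the origin, glass frame towards +y, and at -y an upright black LED panel (124 mm wide in x, face at y = -186 mm, top 162 mm above the desk); a 46 mm tall plunger block at the disc's far right rim.
- knob (a point): Centre of the round black ribbed knob (34 mm diameter; 42 to 72 mm above the desk) on the upright turning axis of the coin table; the point and its axes are fixed to the rig. The knob is one piece with the table: a grey disc of 290 mm diameter, top 42 mm above the desk, with six coins on black rubber seats (to 5 mm above the disc) on a circle of 115 mm radius.
- coin_table (a joint): Turning angle of the coin table, rad, growing clockwise seen from above; 0 at the start, resting in a notch. A spring plunger at its rim drops into a notch every 60 degrees (0, 1.047, ...): let go within about 20 degrees of a notch, the table snaps into it. Turning over the hump takes about 0.2 N m. One click clockwise is 1.047 and brings the next coin under the glass.
- hinge (a point): Middle of the hinge line of the glass frame, fixed to the rig; x lies along the hinge line, z is up. It lies 162 mm from the knob towards the rig's +y, 85 mm above the desk. The quadrant (white quarter disc, 70 mm radius, short black lines every 15 degrees, the long bold one at 45) stands 72 mm to +x of it, the pointer on its outer (+x) side.
- glass_frame (a joint): Opening angle of the glass frame, rad: 0 is shut (level, lying from the hinge towards the knob), growing as its free edge rises; 0.785 is the 45-degree line, 1.45 the upper stop. A spring closes it: with its weight about 0.4 N m when shut and 0.6 N m at 45 degrees, so about 4 to 7 N at the lift pin.
- lift_pin (a point): Middle of the free length of the steel lift pin: 12 mm diameter, 46 mm free, then an 18 mm end flange. It sticks out of the frame's side towards the rig's -x (the robot), parallel to the hinge line, 92 mm from it and 77 mm to -x of point hinge. With the frame shut it is level with the hinge line, 43 mm above the disc. It turns with the frame (108 mm wide, 98 mm long from the hinge line, 8 mm thick).
- caliper_mid (a point): Middle of a steel digital caliper, 235 mm long, 14 mm thick, lying on the desk. Leave it alone.
- magnifier_mid (a point): Middle of a black hand magnifier, 200 mm long, 90 mm across the lens, 16 mm thick, lying on the desk. Leave it alone.
- pocket_scale_mid (a point): Middle of a black pocket scale lying with its cover folded open, 155 by 120 mm, 21 mm tall. Leave it alone.
- coin_tube_mid (a point): Middle of a clear upright coin tube with a white cap, 45 mm diameter, 60 mm tall. Leave it alone.

How it is judged:
By the outcome, as a careful person would: the job done as asked, in the order asked, and still so for the second after the job is handed in, while the arm keeps its last pose, push and grip.
It also fails if it takes over 48 s, if anything falls off the work surface, if the arm or the gripper's body presses on something with over 40 N, if the wrist force passes 120 N, or if a joint passes its speed limit or range.

## Working session

There is one attempt and no reset: what is moved stays moved. The work goes in short steps, Python scripts to look and compute and a tool call to move; the robot and the scene stay as the last step left them, time stands still between calls to the robot, and variables do not carry over. Pictures are saved under pics/ and viewed, and the job is handed in when it is done.

Besides the shell and the picture viewer there is one more tool, called after "Call:" as a command line: name --argument value ..., lists and objects as JSON in quotes. send_rows: Moves the arm, as the interface text tells. Its arguments: {"type":"object","properties":{"steps":{"type":"array"},"gripper":{"type":"number"},"force":{"type":"number"}},"required":["steps"]}

```bash
ls; mkdir -p pics
python3 - <<'E'
from rig import *
import cv2,numpy as np
print(get_obs())
for n in ["scene","side","wrist"]:
    p,d=camera(n); cv2.imwrite(f"pics/{n}0.png",p[:,:,::-1]); np.save(f"pics/{n}0.npy",d); print(n,camera_params(n))
E
```

```text
pics
{'time': 0.0, 'q': array([ 1.08147750e+00,  5.28456251e-01,  1.43389148e+00,  1.33584585e-05,
        1.18136226e+00, -1.78525555e-01]), 'joint_velocities': array([ 0.00083781,  0.00050745,  0.00152649, -0.000685  , -0.0004736 ,
        0.00148702]), 'joint_torque': array([ 6.67779568e-04, -4.40044713e+01, -1.76595962e+01,  6.33548666e-02,
        5.80525026e-02, -1.47984233e-04]), 'position': array([0.1907476 , 0.5943689 , 0.19428121]), 'tool_rot': array([ 0.10873621,  0.69883511, -0.11014783,  0.69833615]), 'ft_force': array([-0.08357892, -1.03553308, -1.20754792]), 'moment': array([-0.01855876,  0.03534938, -0.0293439 ]), 'grip_width': 0.0872207840326937}
scene {'intrinsics': array([[599.95959602,   0.        , 324.05962927],
       [  0.        , 599.95959602, 246.44246632],
       [  0.        ,   0.        ,   1.        ]]), 'position': array([ 1.01241543, -0.50828638,  1.16023688]), 'attitude': array([ 0.90475984,  0.31400074, -0.09621281, -0.2712126 ])}
side {'intrinsics': array([[624.2362681,   0.       , 322.5272461],
       [  0.       , 624.2362681, 243.5460574],
       [  0.       ,   0.       ,   1.       ]]), 'position': array([ 0.33300323, -1.22204486,  0.86010813]), 'attitude': array([ 0.86658526, -0.06609503,  0.04894141, -0.49220543])}
wrist {'intrinsics': array([[385.9483853 ,   0.        , 310.45969849],
       [  0.        , 385.9483853 , 234.97304603],
       [  0.        ,   0.        ,   1.        ]]), 'T_tool_cam': array([[ 1.88201040e-04, -2.91546830e-01,  9.56556538e-01,
        -1.90103927e-01],
       [ 9.99999929e-01, -2.58726212e-04, -2.75605072e-04,
        -1.19840798e-03],
       [ 3.27838035e-04,  9.56556521e-01,  2.91546761e-01,
        -8.08135081e-02],
       [ 0.00000000e+00,  0.00000000e+00,  0.00000000e+00,
         1.00000000e+00]])}
```

View pics/scene0.png

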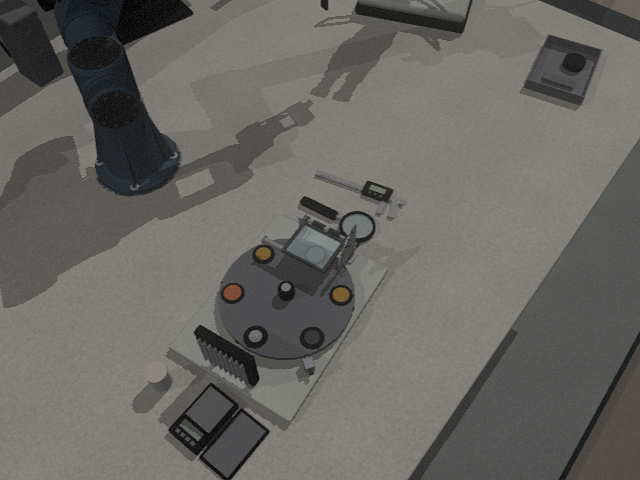

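View pics/side0.png

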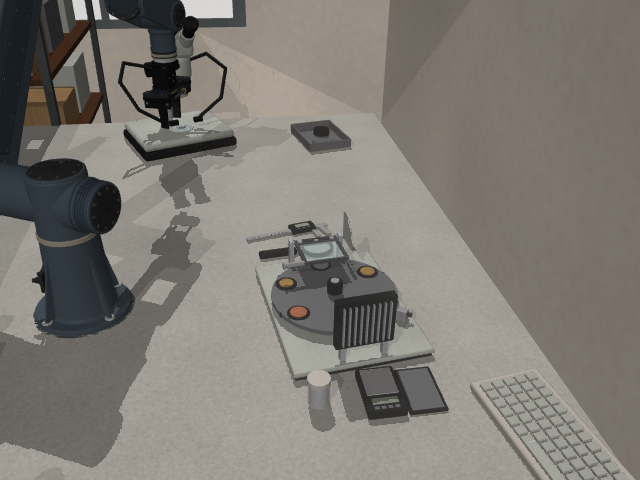

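View pics/wrist0.png

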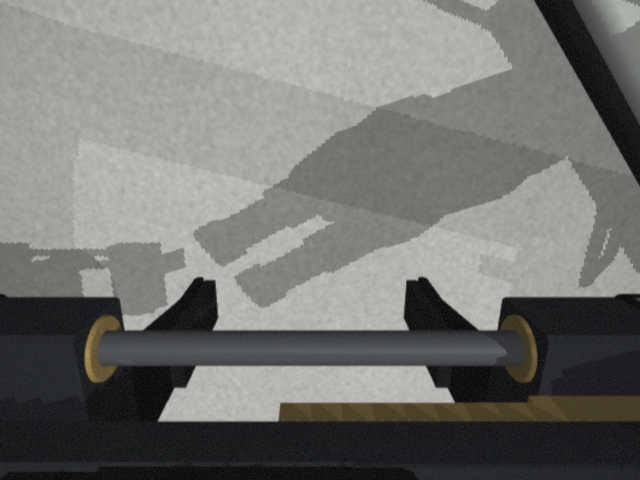

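```bash
cat > h.py <<'E'
import numpy as np,cv2
from scipy.spatial.transform import Rotation as R
from rig import camera_params
def cam(n,obs=None):
    p=camera_params(n)
    if n=="wrist":
        T=np.eye(4);T[:3,:3]=R.from_quat(obs["tool_rot"]).as_matrix();T[:3,3]=obs["position"];T=T@p["T_tool_cam"]
        return p["intrinsics"],T[:3,:3],T[:3,3]
    return p["intrinsics"],R.from_quat(p["attitude"]).as_matrix(),p["position"]
def unproj(c,u,v,d):
    K,Rm,t=c; return Rm@(np.array([(u-K[0,2])/K[0,0],(v-K[1,2])/K[1,1],1])*d)+t
def atz(c,u,v,z):
    K,Rm,t=c; r=Rm@np.array([(u-K[0,2])/K[0,0],(v-K[1,2])/K[1,1],1]); return t+r*(z-t[2])/r[2]
def proj(c,P):
    K,Rm,t=c; q=(np.atleast_2d(P)-t)@Rm; return np.c_[q[:,0]/q[:,2]*K[0,0]+K[0,2],q[:,1]/q[:,2]*K[1,1]+K[1,2]]
E
python3 - <<'E'
from h import *
im=cv2.imread("pics/scene0.png")[170:430,150:410]; cv2.imwrite("pics/sc_crop.png",cv2.resize(im,None,fx=2.3,fy=2.3,interpolation=cv2.INTER_CUBIC))
im=cv2.imread("pics/side0.png")[200:420,230:460]; cv2.imwrite("pics/sd_crop.png",cv2.resize(im,None,fx=2.6,fy=2.6,interpolation=cv2.INTER_CUBIC))
c=cam("scene");d=np.load("pics/scene0.npy")
for n,u,v in [("knob",287,286),("coinR",232,293),("c2",263,254),("c3",341,295),("c4",312,337),("c5",256,336)]:
    D=np.median(d[v-1:v+2,u-1:u+2]); print(n,unproj(c,u,v,D).round(4),atz(c,u,v,.047).round(4))
E
```

```text
knob [ 0.5642 -0.0727  0.073 ] [ 0.5535 -0.0622  0.047 ]
coinR [ 0.4735 -0.1476  0.0481] [ 0.473  -0.1473  0.047 ]
c2 [ 0.4595 -0.0332  0.0472] [ 0.4594 -0.0331  0.047 ]
c3 [ 0.6575 -0.0088  0.048 ] [ 0.6572 -0.0083  0.047 ]
c4 [ 0.6702 -0.1217  0.048 ] [ 0.6699 -0.1213  0.047 ]
c5 [ 0.579  -0.1895  0.0459] [ 0.5794 -0.1898  0.047 ]
```

View pics/sc_crop.png

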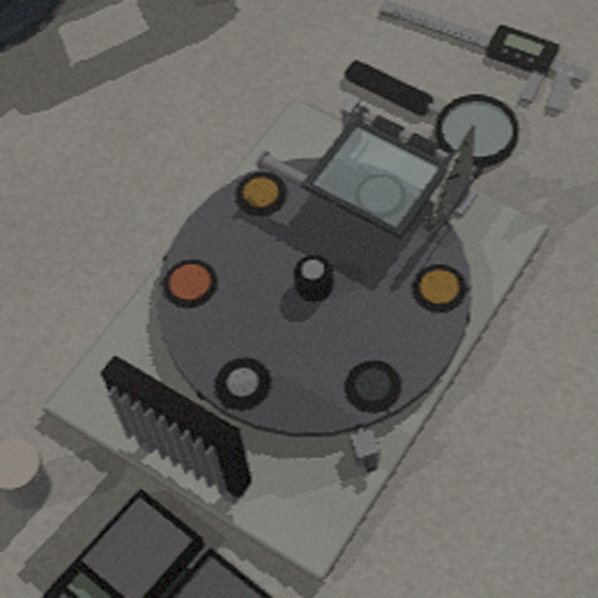

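View pics/sd_crop.png

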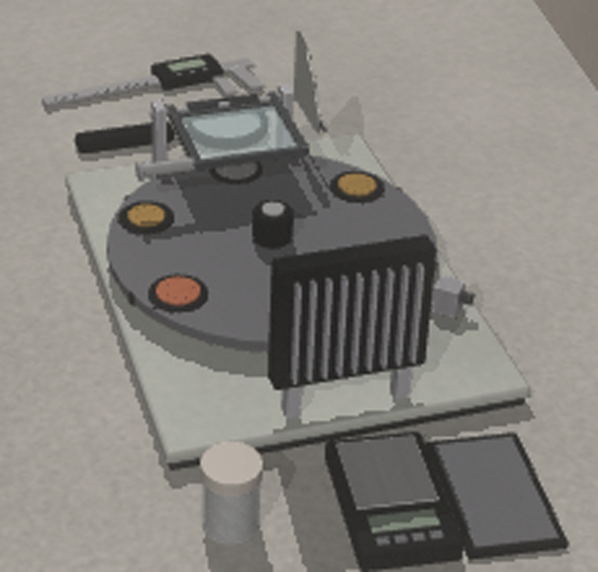

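```bash
cat >> h.py <<'E'
C=np.array([.565,-.0775]);YAW=np.radians(7.1)
def rig2w(p,C=None,yaw=None):
    C=globals()['C'] if C is None else C; yaw=YAW if yaw is None else yaw
    p=np.atleast_2d(p).astype(float); return p@R.from_euler('z',yaw).as_matrix().T+np.r_[C,0]
def toolR(yaw,tilt=0):
    # tool x down, z along yaw heading; tilt: about rig -x
    z=np.array([np.cos(yaw),np.sin(yaw),0]);x=np.array([0,0,-1.]);y=np.cross(z,x)
    return R.from_rotvec(-tilt*np.array([np.cos(YAW),np.sin(YAW),0]))*R.from_matrix(np.c_[x,y,z])
def plan(obs,pos,Rt):
    R0=R.from_quat(obs["tool_rot"]); d=R0.inv().apply(np.array(pos)-obs["position"])*100
    w=(R0.inv()*Rt).as_rotvec()/np.radians(6)
    print("t",round(obs["time"],2),"pos",obs["position"].round(4),"F",obs["ft_force"].round(1),"w",round(obs["grip_width"],4),"\n shift cm",d.round(2),"turn u",w.round(2))
E
python3 - <<'E'
from h import *
from rig import *
o=get_obs(); print(R.from_quat(o["tool_rot"]).as_matrix().round(3))
plan(o,[*C,.2],toolR(YAW+np.radians(60)))
# overlay check
yaw=YAW
for n in ["scene","side"]:
    im=cv2.imread(f"pics/{n}0.png");c=cam(n)
    b=[(-.15,-.2025,.02),(.15,-.2025,.02),(.15,.2025,.02),(-.15,.2025,.02)]
    t=np.linspace(0,2*np.pi,60);circ=np.c_[.145*np.cos(t),.145*np.sin(t),0*t+.042]
    fr=[(-.054,.162,.085),(.054,.162,.085),(.054,.064,.085),(-.054,.064,.085)]
    pin=[(-.054,.07,.085),(-.1,.07,.085)]
    k=3
    im=cv2.resize(im[170:430,150:470],None,fx=2.5,fy=2.3077*1.08333,interpolation=cv2.INTER_CUBIC)if 0 else cv2.resize(im[170:430,150:470],None,fx=2.5,fy=2.3,interpolation=cv2.INTER_CUBIC)
    for P,cl in [(circ,1),(fr,1),(pin,0)]:
        q=(proj(c,rig2w(P))-[150,170])*[2.5,2.3]; cv2.polylines(im,[q.round().astype(int)],bool(cl),(0,255,0),1)
    cv2.imwrite(f"pics/ov_{n}.png",im)
E
```

```text
[[-0.001  0.306  0.952]
 [-0.001  0.952 -0.306]
 [-1.    -0.002 -0.   ]]
t 0.15 pos [0.1908 0.5945 0.1945] F [-0.2 -0.3 -1.1] w 0.087 
 shift cm [ -0.48 -52.54  56.18] turn u [-1.415e+01 -1.000e-02  1.000e-02]
```

View pics/ov_scene.png

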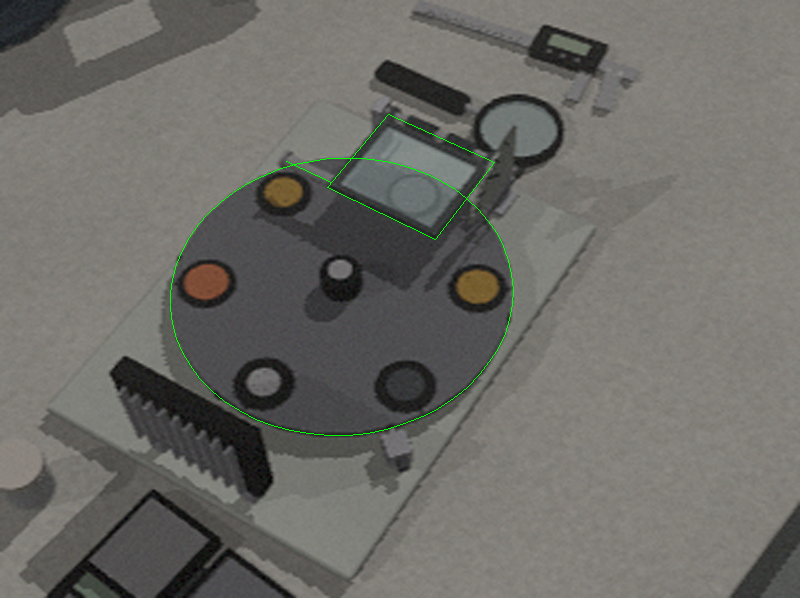

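View pics/ov_side.png

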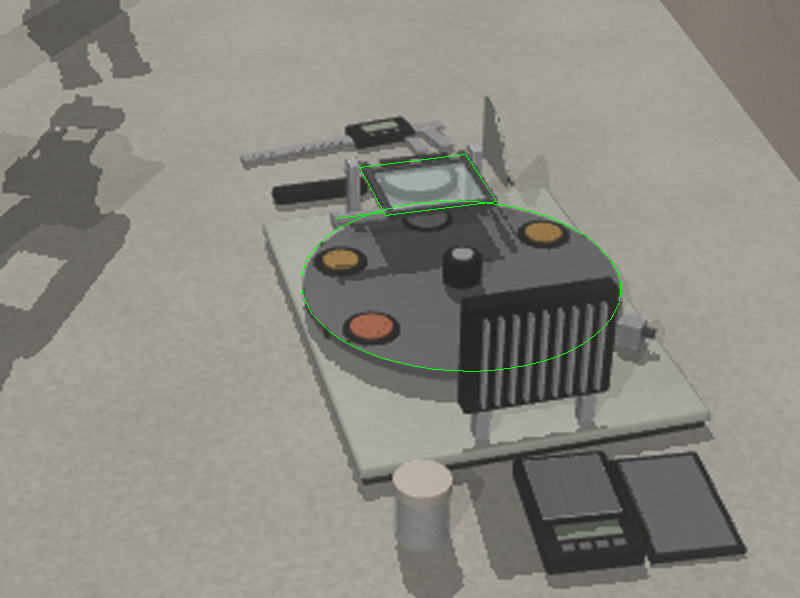

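Call:
send_rows --steps '[[[0, -3.7, 4, 0, 0, 0], [0, -3.7, 4, 0, 0, 0], [0, -3.7, 4, 0, 0, 0], [0, -3.7, 4, 0, 0, 0], [0, -3.7, 4, 0, 0, 0], [0, -3.7, 4, 0, 0, 0], [0, -3.7, 4, 0, 0, 0], [0, -3.7, 4, 0, 0, 0]]]' --gripper 0.35 --force 40

```text
time: 0.82
position: [0.3563, 0.3035, 0.1919]
tool_rot: [0.105, 0.7, -0.103, 0.699]
ft_force: [-0.4, 0.3, -0.2]
grip_width: 0.0571
```

Run:
```python
from h import *
from rig import *
o=get_obs();plan(o,[*C,.2],toolR(YAW-np.radians(90)));print(o["q"].round(2))
```

```text
t 0.82 pos [0.3563 0.3035 0.1919] F [-0.4  0.3 -0.2] w 0.0571 
 shift cm [ -0.97 -30.4   31.03] turn u [ 1.101e+01 -3.000e-02 -1.000e-02]
[ 0.46  0.32  1.82  0.    1.   -0.82]
```

Call:
send_rows --steps '[[[-0.1, -3.8, 3.9, 0, 0, 0], [-0.1, -3.8, 3.9, 0, 0, 0], [-0.1, -3.8, 3.9, 0, 0, 0], [-0.1, -3.8, 3.9, 0, 0, 0], [-0.1, -3.8, 3.9, 0, 0, 0], [-0.1, -3.8, 3.9, 0, 0, 0], [-0.1, -3.8, 3.9, 0, 0, 0], [-0.1, -3.8, 3.9, 0, 0, 0]]]'

```text
time: 1.48
position: [0.5145, 0.0099, 0.1965]
tool_rot: [0.105, 0.7, -0.103, 0.698]
ft_force: [0.8, 0.5, 0.0]
grip_width: 0.0568
```

Call:
send_rows --steps '[[[0, 0, 0, 1, 0, 0], [0, 0, 0, 1, 0, 0], [0, 0, 0, 1, 0, 0], [0, 0, 0, 1, 0, 0], [0, 0, 0, 1, 0, 0], [0, 0, 0, 1, 0, 0], [0, 0, 0, 1, 0, 0], [0, 0, 0, 1, 0, 0]]]'

```text
time: 2.15
position: [0.5205, -0.0028, 0.1947]
tool_rot: [0.396, 0.586, -0.395, 0.586]
ft_force: [0.4, -0.9, -0.8]
grip_width: 0.057
```

Call:
send_rows --steps '[[[0, 0, 0, 1, 0, 0], [0, 0, 0, 1, 0, 0], [0, 0, 0, 1, 0, 0], [0, 0, 0, 0, 0, 0]]]'

```text
time: 2.48
position: [0.5195, -0.0027, 0.1938]
tool_rot: [0.487, 0.513, -0.487, 0.512]
ft_force: [-0.6, -0.8, -0.6]
grip_width: 0.0565
```

Run:
```python
from h import *
from rig import *
o=get_obs();plan(o,[*C,.1],toolR(YAW-np.radians(90)));print(o["q"].round(2))
p,d=camera("wrist");np.save("pics/w1.npy",d)
im=p[:,:,::-1].copy();c=cam("wrist",o)
t=np.linspace(0,2*np.pi,40)
q=proj(c,rig2w(np.c_[.017*np.cos(t),.017*np.sin(t),0*t+.072]));cv2.polylines(im,[q.round().astype(int)],True,(0,255,0),1)
fr=[(-.054,.162,.085),(.054,.162,.085),(.054,.064,.085),(-.054,.064,.085)]
cv2.polylines(im,[proj(c,rig2w(fr)).round().astype(int)],True,(0,255,0),1)
cv2.imwrite("pics/w1.png",im)
```

```text
t 2.48 pos [ 0.5195 -0.0027  0.1938] F [-0.6 -0.8 -0.6] w 0.0565 
 shift cm [9.36 4.19 7.72] turn u [-0.7  -0.02  0.02]
[-0.22  0.39  1.7   0.    1.06 -0.27]
```

View pics/w1.png

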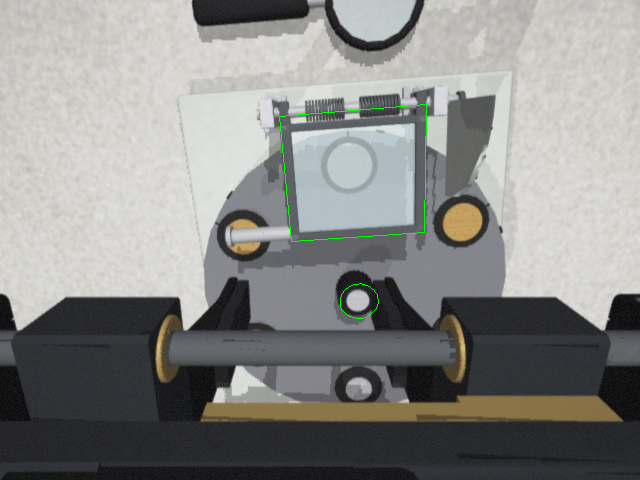

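Call:
send_rows --steps '[[[0, 1.4, 2.6, -0.7, 0, 0], [0, 1.4, 2.6, 0, 0, 0], [0, 1.4, 2.5, 0, 0, 0], [2, 0, 0, 0, 0, 0], [2, 0, 0, 0, 0, 0], [2, 0, 0, 0, 0, 0], [1.5, 0, 0, 0, 0, 0], [0, 0, 0, 0, 0, 0]]]'

```text
time: 3.2
position: [0.5726, -0.0786, 0.1162]
tool_rot: [0.46, 0.537, -0.459, 0.538]
ft_force: [-0.1, 0.8, 0.5]
grip_width: 0.0569
```

Run:
```python
from h import *
from rig import *
o=get_obs();plan(o,[*C,.048],toolR(YAW-np.radians(90)))
p,d=camera("wrist");im=p[:,:,::-1].copy();c=cam("wrist",o)
t=np.linspace(0,2*np.pi,40)
q=proj(c,rig2w(np.c_[.017*np.cos(t),.017*np.sin(t),0*t+.072]));cv2.polylines(im,[q.round().astype(int)],True,(0,255,0),1)
cv2.imwrite("pics/w2.png",im)
```

```text
t 3.2 pos [ 0.5726 -0.0786  0.1162] F [-0.1  0.8  0.5] w 0.0569 
 shift cm [ 6.82 -0.75 -0.23] turn u [ 0.32  0.   -0.02]
```

View pics/w2.png

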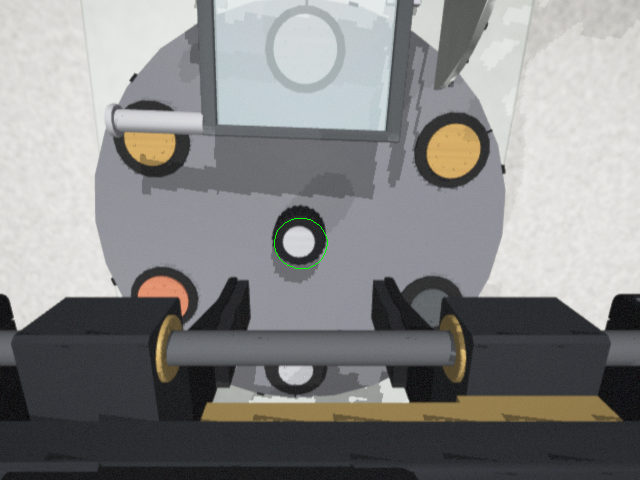

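Call:
send_rows --steps '[[[0, -0.7, -0.2, 0.3, 0, 0], [0, 0, 0, 0, 0, 0], [2, 0, 0, 0, 0, 0], [2, 0, 0, 0, 0, 0], [1.5, 0, 0, 0, 0, 0], [0.8, 0, 0, 0, 0, 0], [0, 0, 0, 0, 0, 0], [0, 0, 0, 0, 0, 0]]]'

```text
time: 3.92
position: [0.5749, -0.0797, 0.0612]
tool_rot: [0.467, 0.526, -0.461, 0.54]
ft_force: [-0.3, 0.9, 0.4]
grip_width: 0.0565
```

Run:
```python
from h import *
from rig import *
o=get_obs();plan(o,[*C,.048],toolR(YAW-np.radians(90)))
```

```text
t 3.92 pos [ 0.5749 -0.0797  0.0612] F [-0.3  0.9  0.4] w 0.0565 
 shift cm [ 1.3  -0.98 -0.37] turn u [ 0.14  0.09 -0.19]
```

Call:
send_rows --steps '[[[0, -0.5, -0.2, 0.1, 0.1, -0.2], [0, -0.5, -0.2, 0, 0, 0], [0, 0, 0, 0, 0, 0], [0, 0, 0, 0, 0, 0]]]'

```text
time: 4.25
position: [0.5671, -0.0776, 0.0651]
tool_rot: [0.467, 0.53, -0.465, 0.533]
ft_force: [0.5, 0.6, 0.1]
grip_width: 0.0565
```

Run:
```python
from h import *
from rig import *
o=get_obs();plan(o,[*C,.048],toolR(YAW-np.radians(90)))
```

```text
t 4.25 pos [ 0.5671 -0.0776  0.0651] F [0.5 0.6 0.1] w 0.0565 
 shift cm [ 1.71 -0.21 -0.04] turn u [ 0.06  0.02 -0.05]
```

Call:
send_rows --steps '[[[1, -0.2, 0, 0, 0, 0], [1, 0, 0, 0, 0, 0], [0, 0, 0, 0, 0, 0], [0, 0, 0, 0, 0, 0]]]'

```text
time: 4.58
position: [0.5659, -0.0782, 0.0446]
tool_rot: [0.468, 0.529, -0.465, 0.535]
ft_force: [-0.3, -0.5, 0.4]
grip_width: 0.0562
```

Run:
```python
from h import *
from rig import *
o=get_obs();plan(o,[*C,.048],toolR(YAW-np.radians(90)))
```

```text
t 4.58 pos [ 0.5659 -0.0782  0.0446] F [-0.3 -0.5  0.4] w 0.0562 
 shift cm [-0.34 -0.08 -0.08] turn u [ 0.06  0.03 -0.08]
```

Call:
send_rows --steps '[[[-0.4, -0.1, 0, 0, 0, 0], [0, 0, 0, 0, 0, 0], [0, 0, 0, 0, 0, 0], [0, 0, 0, 0, 0, 0], [0, 0, 0, 0, 0, 0], [0, 0, 0, 0, 0, 0]]]' --gripper 1 --force 40

```text
time: 5.08
position: [0.5647, -0.0783, 0.0485]
tool_rot: [0.468, 0.529, -0.465, 0.534]
ft_force: [-0.4, -0.1, 0.2]
grip_width: 0.0248
```

Run:
```python
from h import *
from rig import *
o=get_obs();plan(o,[*C,.048],toolR(YAW-np.radians(90)));print(o["moment"].round(2))
```

```text
t 5.08 pos [ 0.5647 -0.0783  0.0485] F [-0.4 -0.1  0.2] w 0.0248 
 shift cm [ 0.05  0.04 -0.08] turn u [ 0.07  0.03 -0.08]
[-0.11  0.08  0.07]
```

Run:
```python
from h import *
from rig import *
for n in ["wrist","side"]:
    p,d=camera(n);im=p[:,:,::-1].copy()
    if n=="side": im=cv2.resize(im[170:390,230:470],None,fx=2.5,fy=2.5)
    cv2.imwrite(f"pics/{n}3.png",im)
print(get_obs()["grip_width"])
```

```text
0.01652932742980676
```

View pics/wrist3.png

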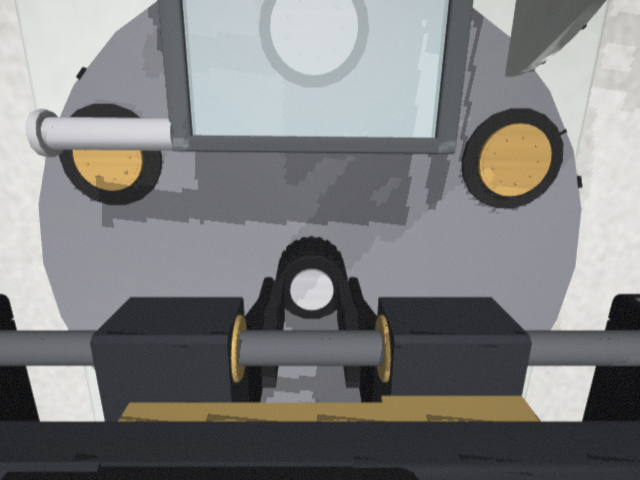

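View pics/side3.png

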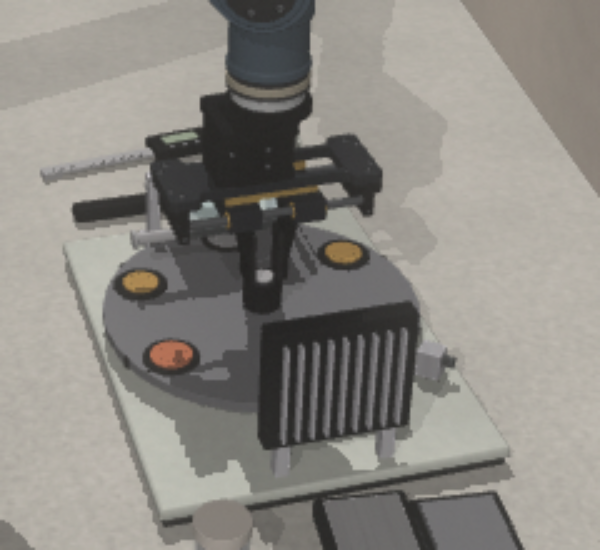

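Run:
```python
from h import *
from rig import *
o=get_obs()
p,d=camera("wrist");im=p[:,:,::-1].copy();np.save("pics/w4.npy",d)
cv2.imwrite("pics/w4.png",cv2.resize(im[220:420,210:420],None,fx=3.8,fy=3,interpolation=cv2.INTER_CUBIC))
print(d[230:400:8,260:370:6].round(3))
p,d=camera("scene");im=p[:,:,::-1].copy()
cv2.imwrite("pics/s4.png",cv2.resize(im[190:390,180:390],None,fx=3.5,fy=3,interpolation=cv2.INTER_CUBIC))
print(get_obs()["grip_width"],o["ft_force"])
```

```text
[[0.205 0.203 0.205 0.204 0.203 0.204 0.204 0.205 0.204 0.204 0.204 0.204
  0.204 0.205 0.205 0.204 0.205 0.204 0.203]
 [0.205 0.204 0.204 0.204 0.205 0.206 0.206 0.199 0.2   0.201 0.199 0.205
  0.206 0.205 0.204 0.206 0.206 0.205 0.204]
 [0.206 0.207 0.206 0.206 0.207 0.198 0.191 0.188 0.189 0.189 0.186 0.194
  0.199 0.206 0.206 0.207 0.208 0.206 0.207]
 [0.207 0.208 0.207 0.208 0.198 0.186 0.182 0.178 0.177 0.177 0.179 0.182
  0.184 0.199 0.207 0.208 0.207 0.208 0.209]
 [0.21  0.21  0.208 0.209 0.18  0.178 0.177 0.177 0.178 0.177 0.177 0.178
  0.178 0.18  0.209 0.209 0.21  0.209 0.21 ]
 [0.211 0.211 0.211 0.188 0.179 0.177 0.178 0.178 0.176 0.176 0.178 0.178
  0.178 0.179 0.182 0.212 0.212 0.211 0.212]
 [0.212 0.212 0.212 0.173 0.179 0.179 0.176 0.178 0.177 0.178 0.177 0.177
  0.179 0.179 0.173 0.213 0.212 0.212 0.212]
 [0.213 0.213 0.165 0.164 0.169 0.169 0.178 0.178 0.179 0.179 0.179 0.18
  0.169 0.168 0.165 0.165 0.214 0.213 0.214]
 [0.215 0.215 0.157 0.159 0.161 0.161 0.181 0.18  0.18  0.18  0.18  0.18
  0.161 0.16  0.158 0.157 0.214 0.215 0.216]
 [0.216 0.151 0.151 0.154 0.153
[... 872 characters left out ...]

  0.086 0.086 0.086 0.087 0.087 0.086 0.083]
 [0.094 0.113 0.131 0.133 0.131 0.229 0.229 0.229 0.23  0.228 0.23  0.228
  0.23  0.132 0.133 0.128 0.11  0.092 0.082]
 [0.1   0.113 0.131 0.133 0.132 0.23  0.23  0.231 0.231 0.231 0.23  0.231
  0.231 0.133 0.133 0.128 0.111 0.09  0.085]
 [0.099 0.112 0.131 0.134 0.135 0.232 0.231 0.232 0.232 0.233 0.233 0.233
  0.233 0.133 0.134 0.126 0.11  0.097 0.088]
 [0.1   0.113 0.13  0.233 0.233 0.233 0.233 0.233 0.234 0.234 0.234 0.234
  0.232 0.234 0.235 0.126 0.11  0.098 0.087]
 [0.099 0.113 0.13  0.236 0.235 0.235 0.235 0.235 0.236 0.236 0.236 0.235
  0.236 0.235 0.235 0.127 0.11  0.098 0.08 ]]
0.008379083038682117 [ 0.87150971 -0.56193161  0.19343899]
```

View pics/w4.png

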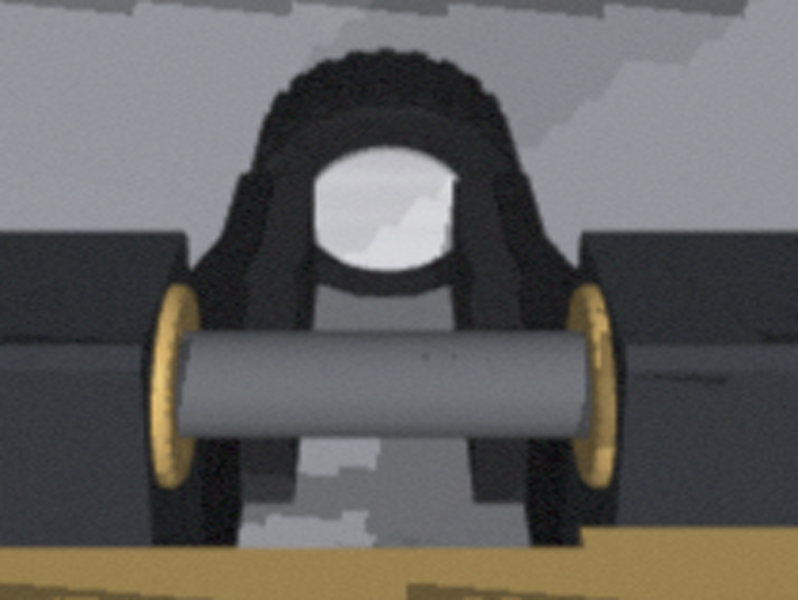

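View pics/s4.png

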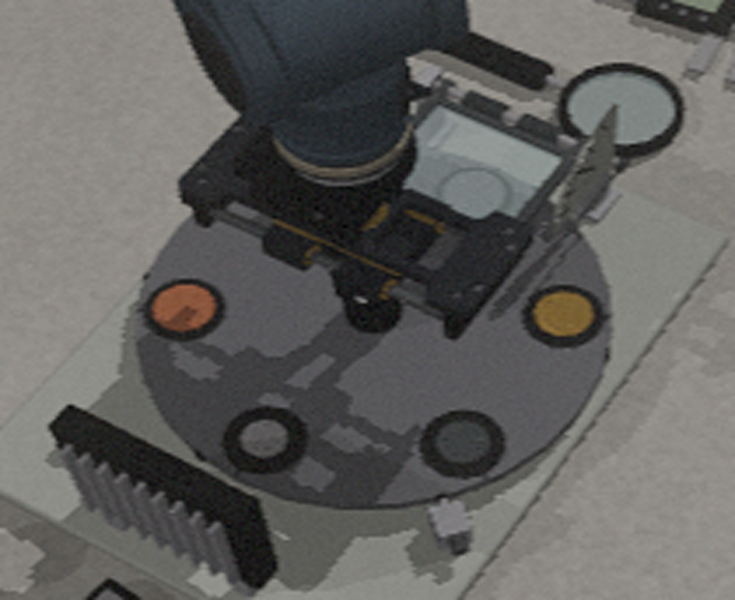

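Run:
```python
from h import *
from rig import *
o=get_obs();T=camera_params("wrist")["T_tool_cam"];K=camera_params("wrist")["intrinsics"]
for f in ["wrist0","w1","w4"]:
    d=np.load(f"pics/{f}.npy");v,u=np.mgrid[0:480,0:640]
    P=np.stack([(u-K[0,2])/K[0,0]*d,(v-K[1,2])/K[1,1]*d,d,np.ones_like(d)],-1)@T.T
    m=(d>0)&(d<.2)&(abs(P[...,2])<.03)&(P[...,0]>-.08)&(abs(P[...,1])<.06)
    if f=="w1": pass
    Q=P[m][:,:3]
    for lo in np.arange(-.08,.02,.01):
        q=Q[(Q[:,0]>=lo)&(Q[:,0]<lo+.01)]
        if len(q): print(f,round(lo,2),len(q),q.min(0).round(3),q.max(0).round(3))
print(o["time"],o["position"],o["grip_width"],o["q"].round(3))
```

```text
wrist0 -0.08 1456 [-0.08  -0.058 -0.011] [-0.07   0.056  0.013]
wrist0 -0.07 1140 [-0.07  -0.058 -0.011] [-0.06   0.056  0.011]
wrist0 -0.06 1108 [-0.06  -0.055 -0.011] [-0.05   0.053  0.003]
wrist0 -0.05 995 [-0.05  -0.053 -0.011] [-0.04   0.051  0.009]
wrist0 -0.04 913 [-0.04  -0.053 -0.011] [-0.03   0.052  0.011]
wrist0 -0.03 195 [-0.03  -0.053 -0.011] [-0.027  0.051  0.01 ]
w1 -0.08 1314 [-0.08  -0.043 -0.011] [-0.07   0.041  0.012]
w1 -0.07 1037 [-0.07  -0.042 -0.011] [-0.06   0.041  0.01 ]
w1 -0.06 970 [-0.06  -0.04  -0.011] [-0.05   0.039  0.003]
w1 -0.05 806 [-0.05  -0.038 -0.011] [-0.04   0.036  0.009]
w1 -0.04 730 [-0.04  -0.038 -0.011] [-0.03   0.036  0.011]
w1 -0.03 160 [-0.03  -0.038 -0.011] [-0.026  0.036  0.01 ]
w4 -0.08 924 [-0.08  -0.018 -0.011] [-0.07   0.016  0.012]
w4 -0.07 783 [-0.07  -0.02  -0.011] [-0.06   0.018  0.01 ]
w4 -0.06 749 [-0.06  -0.02  -0.011] [-0.05   0.018  0.003]
w4 -0.05 555 [-0.05  -0.018 -0.011] [-0.04   0.016  0.006]
w4 -0.04 495 [-0.04  -0.018 -0.011] [-0.03   0.016  0.01 ]
w4 -0.03 2944 [-0.03  -0.018 -0.021] [-0.02   0.016  0.015]
w4 -0.02 440 [-0.02  -0.018 -0.021] [-0.01   0.016 -0.007]
w4 -0.01 355 [-0.01  -0.018 -0.021] [-0.     0.016 -0.007]
w4 -0.0 15 [ 0.    -0.004 -0.021] [ 0.001  0.005 -0.02 ]
5.2833 [ 0.56450965 -0.07826133  0.0483292 ] 0.008379083038682117 [-3.340e-01  6.590e-01  1.698e+00  1.000e-03  7.760e-01 -4.660e-01]
```

Call:
send_rows --steps '[[[0, 0, 0, 0, 0, 0], [0, 0, 0, 0, 0, 0], [0, 0, 0, 0, 0, 0], [0, 0, -0.2, 0, 0, 0], [0, 0, 0, 0, 0, 0], [0, 0, 0, 0, 0, 0], [0, 0, 0, 0, 0, 0], [0, 0, 0, 0, 0, 0]]]' --gripper 0.35

```text
time: 5.95
position: [0.5642, -0.0759, 0.0483]
tool_rot: [0.468, 0.529, -0.465, 0.534]
ft_force: [0.1, 0.1, 0.0]
grip_width: 0.0524
```

Run:
```python
from h import *
from rig import *
import rig; print([x for x in dir(rig) if not x.startswith('_')])
o=get_obs();plan(o,[*C,.025],toolR(YAW-np.radians(90)))
# fit knob centre from wrist white cap
p,d=camera("wrist");c=cam("wrist",o)
m=(p.min(2)>150)&(d>.165)&(d<.19);n,l,s,ce=cv2.connectedComponentsWithStats(m.astype(np.uint8))
for i in range(1,n):
    if s[i,4]>300: print(s[i],ce[i],atz(c,*ce[i],.072))
cv2.imwrite("pics/w5.png",p[:,:,::-1])
```

```text
['Unreachable', 'camera', 'camera_params', 'get_obs', 'hand_in', 'hold_point_z']
t 5.95 pos [ 0.5642 -0.0759  0.0483] F [0.1 0.1 0. ] w 0.0524 
 shift cm [2.33 0.05 0.16] turn u [ 0.07  0.03 -0.07]
[ 291  275   42   40 1331] [311.58001503 294.48459805] [ 0.56361245 -0.07667778  0.072     ]
```

View pics/w5.png

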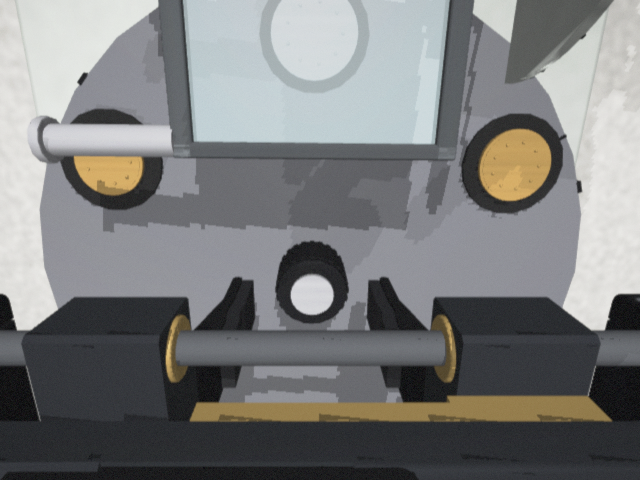

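Call:
send_rows --steps '[[[0.5, 0, 0, 0, 0, 0], [0.5, 0, 0, 0, 0, 0], [0, 0, 0, 0, 0, 0]]]'

```text
time: 6.25
position: [0.5645, -0.0761, 0.0377]
tool_rot: [0.468, 0.529, -0.465, 0.534]
ft_force: [0.4, 1.7, -0.6]
grip_width: 0.0563
```

Run:
```python
from h import *
from rig import *
print(hold_point_z)
o=get_obs();plan(o,[*C,.025],toolR(YAW-np.radians(90)))
p,d=camera("side");cv2.imwrite("pics/sd6.png",cv2.resize(p[200:340,260:430,::-1],None,fx=4.5,fy=4,interpolation=cv2.INTER_CUBIC))
```

```text
0.0187
t 6.25 pos [ 0.5645 -0.0761  0.0377] F [ 0.4  1.7 -0.6] w 0.0563 
 shift cm [1.27 0.02 0.14] turn u [ 0.07  0.03 -0.08]
```

View pics/sd6.png

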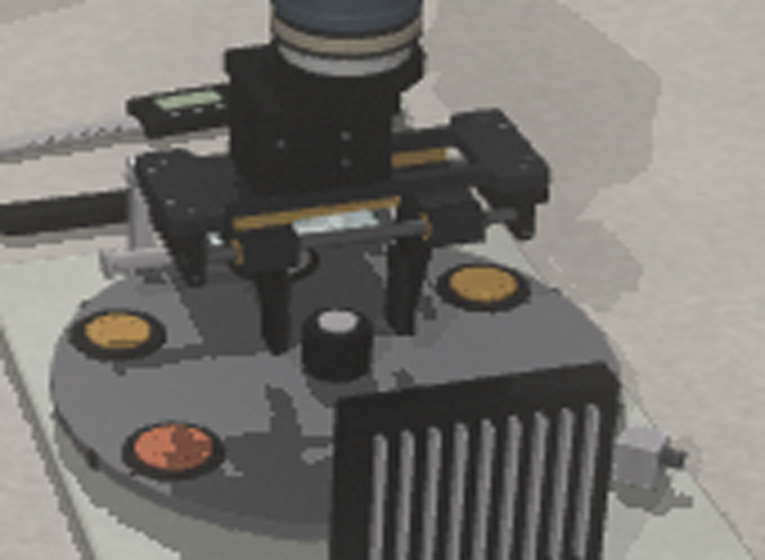

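Call:
send_rows --steps '[[[0.5, 0, 0.1, 0, 0, 0], [0.5, 0, 0, 0, 0, 0], [0.3, 0, 0, 0, 0, 0], [0, 0, 0, 0, 0, 0]]]'

```text
time: 6.63
position: [0.5648, -0.0773, 0.0232]
tool_rot: [0.468, 0.529, -0.465, 0.534]
ft_force: [0.1, 0.1, -0.7]
grip_width: 0.0564
```

Call:
send_rows --steps '[[[0, 0, 0, 0, 0, 0], [0, 0, 0, 0, 0, 0], [0, 0, 0, 0, 0, 0], [0, 0, 0, 0, 0, 0], [0, 0, 0, 0, 0, 0], [0, 0, 0, 0, 0, 0]]]' --gripper 1 --force 40

```text
time: 7.13
position: [0.5651, -0.0773, 0.0228]
tool_rot: [0.468, 0.529, -0.465, 0.534]
ft_force: [0.9, -0.2, -1.1]
grip_width: 0.0333
```

Run:
```python
from h import *
from rig import *
o=get_obs();plan(o,[*C,.025],toolR(YAW-np.radians(90)));print(o["moment"].round(2))
```

```text
t 7.13 pos [ 0.5651 -0.0773  0.0228] F [ 0.9 -0.2 -1.1] w 0.0333 
 shift cm [-0.22 -0.01  0.02] turn u [ 0.06  0.03 -0.08]
[-0.15  0.27  0.05]
```

Call:
send_rows --steps '[[[0, 0, 0, 0.7, 0, 0], [0, 0, 0, 0.7, 0, 0], [0, 0, 0, 0.7, 0, 0], [0, 0, 0, 0.7, 0, 0], [0, 0, 0, 0.7, 0, 0], [0, 0, 0, 0.7, 0, 0], [0, 0, 0, 0.7, 0, 0], [0, 0, 0, 0.7, 0, 0]]]'

```text
time: 7.8
position: [0.5635, -0.0771, 0.0228]
tool_rot: [0.604, 0.367, -0.602, 0.371]
ft_force: [0.2, -0.1, -0.9]
grip_width: 0.0329
```

Run:
```python
from h import *
from rig import *
o=get_obs();plan(o,[*C,.0228],toolR(YAW-np.radians(150)));print(o["moment"].round(2))
```

```text
t 7.8 pos [ 0.5635 -0.0771  0.0228] F [ 0.2 -0.1 -0.9] w 0.0329 
 shift cm [ 0.    0.16 -0.03] turn u [ 4.3  -0.   -0.06]
[-0.08  0.12 -0.02]
```

Call:
send_rows --steps '[[[0, 0, 0, 0.7, 0, 0], [0, 0, 0, 0.7, 0, 0], [0, 0, 0, 0.7, 0, 0], [0, 0, 0, 0.7, 0, 0], [0, 0, 0, 0.7, 0, 0], [0, 0, 0, 0.6, 0, 0], [0, 0, 0, 0.2, 0, 0], [0, 0, 0, 0, 0, 0]]]'

```text
time: 8.47
position: [0.5625, -0.0763, 0.0228]
tool_rot: [0.674, 0.215, -0.672, 0.218]
ft_force: [-0.2, 0.4, -1.0]
grip_width: 0.0332
```

Run:
```python
from h import *
from rig import *
o=get_obs();plan(o,[*C,.0228],toolR(YAW-np.radians(150)));print(o["moment"].round(2))
p,d=camera("scene");im=p[:,:,::-1].copy()
cv2.imwrite("pics/s7.png",cv2.resize(im[190:390,180:390],None,fx=3.5,fy=3,interpolation=cv2.INTER_CUBIC))
```

```text
t 8.47 pos [ 0.5625 -0.0763  0.0228] F [-0.2  0.4 -1. ] w 0.0332 
 shift cm [ 0.    0.25 -0.13] turn u [-0.24 -0.01 -0.04]
[-0.15  0.04  0.05]
```

View pics/s7.png

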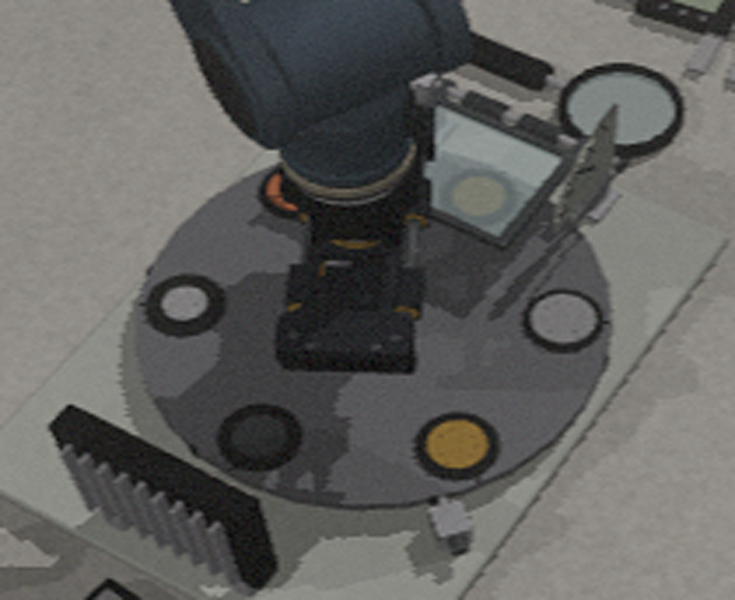

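Call:
send_rows --steps '[[[0, 0, 0, 0, 0, 0], [0, 0, 0, 0, 0, 0], [0, 0, 0, 0, 0, 0], [0, 0, 0, 0, 0, 0], [-1.5, 0, 0, 0, 0, 0], [-2, 0, 0, 0, 0, 0], [-2, 0, 0, 0, 0, 0], [-2, 0, 0, 0, 0, 0]]]' --gripper 0.35

```text
time: 9.18
position: [0.5581, -0.0751, 0.096]
tool_rot: [-0.67, -0.219, 0.675, -0.217]
ft_force: [0.8, 0.5, 0.1]
grip_width: 0.0562
```

Run:
```python
from h import *
from rig import *
o=get_obs();pin=rig2w([-.077,.070,.085])[0];print(pin,o["q"].round(2))
plan(o,[pin[0],pin[1],.11],toolR(YAW-np.pi))
p,d=camera("scene");im=p[:,:,::-1].copy()
cv2.imwrite("pics/s8.png",cv2.resize(im[190:390,180:390],None,fx=3.5,fy=3,interpolation=cv2.INTER_CUBIC))
c=cam("scene")
m=(p[:,:,0]>1.4*p[:,:,2].astype(float))&(d>0);m[:190]=0;m[390:]=0;m[:,:180]=0;m[:,390:]=0
n,l,s,ce=cv2.connectedComponentsWithStats(m.astype(np.uint8))
for i in range(1,n):
    if s[i,4]>60:
        w=atz(c,*ce[i],.047);print(s[i,4],ce[i].round(1),w.round(4),np.degrees(np.arctan2(w[1]-C[1],w[0]-C[0])-YAW).round(1))
```

```text
[ 0.47993834 -0.01755408  0.085     ] [-0.33  0.58  1.67 -0.    0.89  0.61]
t 9.18 pos [ 0.5581 -0.0751  0.096 ] F [0.8 0.5 0.1] w 0.0562 
 shift cm [-1.33 -9.26  2.97] turn u [4.8  0.07 0.04]
86 [258.7 252.7] [ 0.4496 -0.0365  0.047 ] 153.3
243 [311.5 336.9] [ 0.669  -0.1218  0.047 ] -30.1
```

View pics/s8.png

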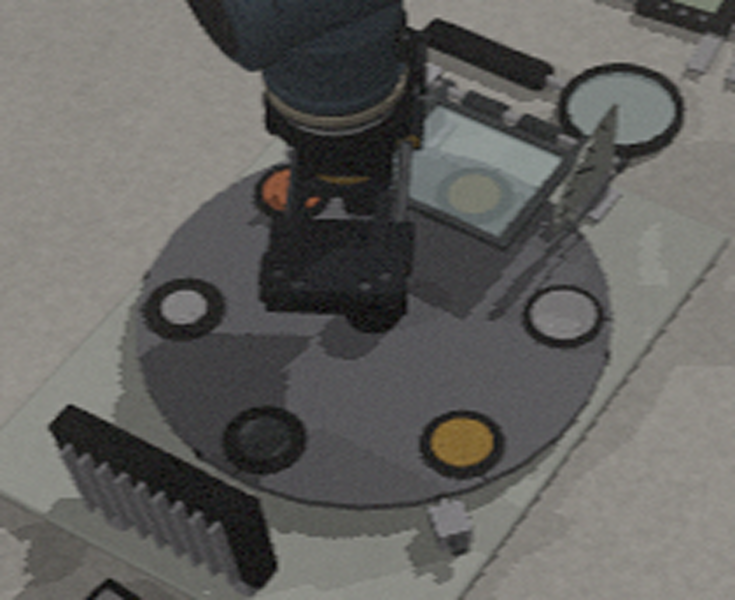

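Call:
send_rows --steps '[[[-1.2, 0, 0, 1, 0, 0], [0, 0, 0, 1, 0, 0], [0, 0, 0, 1, 0, 0], [0, 0, 0, 1, 0, 0], [0, 0, 0, 0.8, 0, 0], [0, 0, 0, 0, 0, 0]]]'

```text
time: 9.73
position: [0.5628, -0.0766, 0.1161]
tool_rot: [0.708, 0.034, -0.704, 0.037]
ft_force: [-1.0, 0.2, 0.0]
grip_width: 0.057
```

Run:
```python
from h import *
from rig import *
o=get_obs();pin=rig2w([-.077,.070,.085])[0]
plan(o,[pin[0],pin[1],.11],toolR(YAW-np.pi))
```

```text
t 9.73 pos [ 0.5628 -0.0766  0.1161] F [-1.   0.2  0. ] w 0.057 
 shift cm [ 0.53 -6.72  7.65] turn u [-0.22 -0.06 -0.05]
```

Call:
send_rows --steps '[[[0, -2.2, 2.5, -0.2, 0, 0], [0, -2.2, 2.5, 0, 0, 0], [0, -2.2, 2.5, 0, 0, 0], [0, 0, 0, 0, 0, 0], [0, 0, 0, 0, 0, 0]]]'

```text
time: 10.15
position: [0.4781, -0.0192, 0.114]
tool_rot: [0.708, 0.045, -0.703, 0.049]
ft_force: [1.4, 0.2, 0.5]
grip_width: 0.0565
```

Run:
```python
from h import *
from rig import *
o=get_obs();pin=rig2w([-.077,.070,.085])[0]
plan(o,[pin[0],pin[1],.039],toolR(YAW-np.pi))
p,d=camera("wrist");im=p[:,:,::-1].copy();c=cam("wrist",o)
for P in [[(-.054,.07,.085),(-.1,.07,.085)],[(-.054,.162,.085),(.054,.162,.085),(.054,.064,.085),(-.054,.064,.085)]]:
  cv2.polylines(im,[proj(c,rig2w(P)).round().astype(int)],False,(0,255,0),1)
cv2.imwrite("pics/w9.png",im);np.save("pics/w9.npy",d)
```

```text
t 10.15 pos [ 0.4781 -0.0192  0.114 ] F [1.4 0.2 0.5] w 0.0565 
 shift cm [ 7.5  -0.19 -0.15] turn u [ 0.09 -0.07 -0.06]
```

View pics/w9.png

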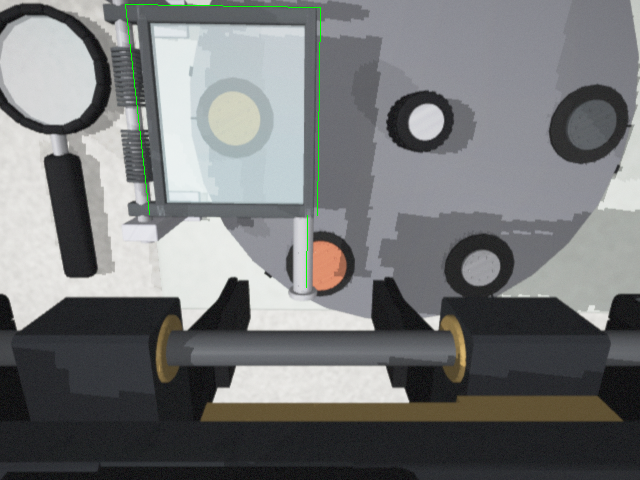

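Run:
```python
from h import *
from rig import *
d=np.load("pics/w9.npy");im=cv2.imread("pics/w9.png")
cv2.imwrite("pics/w9c.png",cv2.resize(im[190:310,220:400],None,fx=4,fy=4,interpolation=cv2.INTER_CUBIC))
print(d[222:300:6,286:324:2].round(3))
T=camera_params("wrist")["T_tool_cam"];K=camera_params("wrist")["intrinsics"]
v,u=np.mgrid[222:288,280:330];D=d[222:288,280:330]
P=np.stack([(u-K[0,2])/K[0,0]*D,(v-K[1,2])/K[1,1]*D,D,np.ones_like(D)],-1)@T.T
q=P[(P[...,0]<.045)&(P[...,0]>0)];print(len(q),q.min(0),q.max(0),np.median(q,0))
for z0 in np.arange(-.06,.03,.01):
    s=q[(q[:,2]>z0)&(q[:,2]<z0+.01)]
    if len(s):print(round(z0,2),len(s),s.min(0).round(4),s.max(0).round(4))
```

```text
[[0.271 0.271 0.271 0.27  0.224 0.221 0.221 0.22  0.22  0.22  0.22  0.221
  0.222 0.224 0.271 0.27  0.271 0.27  0.271]
 [0.271 0.272 0.271 0.272 0.224 0.222 0.223 0.221 0.222 0.221 0.221 0.222
  0.224 0.225 0.273 0.272 0.272 0.273 0.272]
 [0.273 0.273 0.274 0.273 0.224 0.224 0.223 0.223 0.222 0.222 0.224 0.224
  0.225 0.226 0.269 0.272 0.271 0.271 0.27 ]
 [0.275 0.274 0.273 0.275 0.228 0.224 0.223 0.223 0.223 0.223 0.224 0.224
  0.226 0.228 0.271 0.272 0.272 0.271 0.271]
 [0.275 0.277 0.276 0.274 0.227 0.226 0.225 0.224 0.224 0.225 0.225 0.225
  0.227 0.229 0.271 0.271 0.27  0.27  0.271]
 [0.276 0.274 0.274 0.274 0.228 0.226 0.226 0.224 0.226 0.225 0.226 0.226
  0.228 0.23  0.271 0.273 0.27  0.272 0.272]
 [0.276 0.276 0.276 0.276 0.229 0.229 0.227 0.227 0.225 0.227 0.226 0.226
  0.228 0.231 0.273 0.274 0.274 0.273 0.273]
 [0.277 0.276 0.277 0.277 0.231 0.229 0.229 0.227 0.228 0.228 0.227 0.228
  0.229 0.232 0.274 0.275 0.274 0.274 0.276]
 [0.28  0.278 0.278 0.278 0.232 0.229 0.229 0.227 0.229 0.228 0.228 0.231
  0.231 0.234 0.276 0.276 0.275 0.275 0.277]
 [0.283 0.282 0.279 0.278 0.2
[... 356 characters left out ...]
231 0.232 0.231 0.232 0.23  0.231 0.232 0.232
  0.232 0.233 0.235 0.237 0.284 0.284 0.285]]
1332 [ 0.02099698 -0.01194345 -0.02255443  1.        ] [0.03242113 0.00371105 0.02234053 1.        ] [ 0.02339924 -0.0035848  -0.00212385  1.        ]
-0.03 73 [ 0.0214 -0.0093 -0.0226  1.    ] [ 0.0281  0.0024 -0.0201  1.    ]
-0.02 338 [ 0.0215 -0.0094 -0.0199  1.    ] [ 0.0295  0.0024 -0.01    1.    ]
-0.01 325 [ 0.0212 -0.0096 -0.01    1.    ] [ 2.83e-02  1.80e-03 -1.00e-04  1.00e+00]
0.0 312 [ 0.0211 -0.0097  0.      1.    ] [0.0275 0.0018 0.01   1.    ]
0.01 270 [ 0.021  -0.0098  0.01    1.    ] [0.028  0.0018 0.0198 1.    ]
0.02 14 [ 0.0266 -0.0119  0.02    1.    ] [0.0324 0.0037 0.0223 1.    ]
```

View pics/w9c.png

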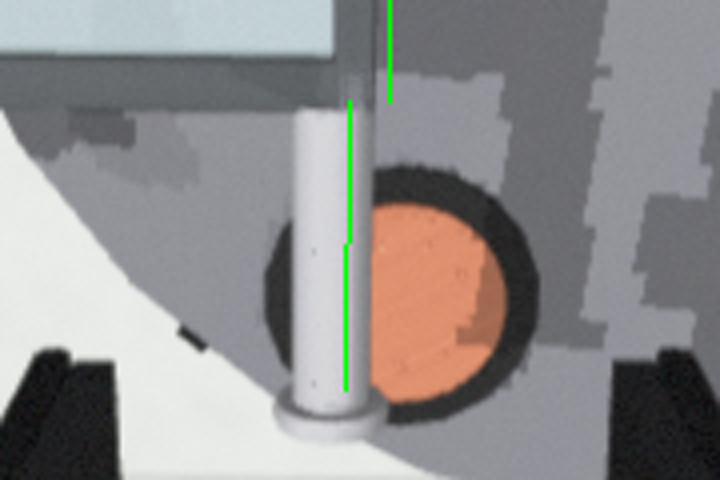

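Call:
send_rows --steps '[[[1, -0.3, -0.2, 0.1, 0, 0], [1.5, 0, 0, 0, 0, 0], [1.5, 0, 0, 0, 0, 0], [1.2, 0, 0, 0, 0, 0], [0, 0, 0, 0, 0, 0], [0, 0, 0, 0, 0, 0]]]'

```text
time: 10.7
position: [0.4872, -0.0185, 0.0579]
tool_rot: [0.711, 0.041, -0.701, 0.046]
ft_force: [-0.2, -0.3, 0.3]
grip_width: 0.0564
```

Run:
```python
from h import *
from rig import *
o=get_obs();pin=rig2w([-.077,.070,.085])[0]
plan(o,[pin[0],pin[1],.040],toolR(YAW-np.pi))
p,d=camera("wrist");cv2.imwrite("pics/w10.png",p[:,:,::-1])
T=camera_params("wrist")["T_tool_cam"];K=camera_params("wrist")["intrinsics"]
v,u=np.mgrid[0:480,0:640]
P=np.stack([(u-K[0,2])/K[0,0]*d,(v-K[1,2])/K[1,1]*d,d,np.ones_like(d)],-1)@T.T
m=(abs(P[...,1])<.02)&(P[...,2]>-.02)&(P[...,2]<.02)&(P[...,0]>-.06)&(P[...,0]<-.0)
q=P[m];print(len(q),q.min(0),q.max(0))
```

```text
t 10.7 pos [ 0.4872 -0.0185  0.0579] F [-0.2 -0.3  0.3] w 0.0564 
 shift cm [ 1.77 -0.2   0.74] turn u [-0.01 -0.13 -0.08]
2047 [-0.03556602 -0.0199629  -0.01999943  1.        ] [-0.02649371  0.00209927  0.01686936  1.        ]
```

View pics/w10.png

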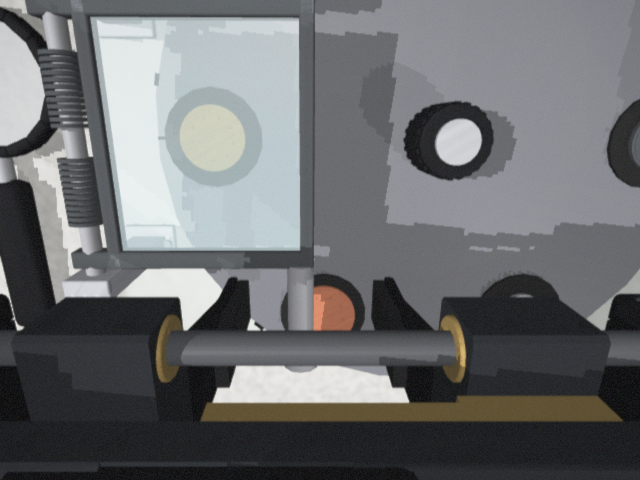

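Call:
send_rows --steps '[[[0, -0.2, 0.5, 0, -0.1, -0.1], [0, -0.2, 0.2, 0, 0, 0], [0, 0, 0, 0, 0, 0], [0.9, 0, 0, 0, 0, 0], [0.8, 0, 0, 0, 0, 0], [0, 0, 0, 0, 0, 0], [0, 0, 0, 0, 0, 0]]]'

```text
time: 11.33
position: [0.482, -0.016, 0.0414]
tool_rot: [0.709, 0.044, -0.703, 0.043]
ft_force: [-0.2, 0.2, -0.3]
grip_width: 0.0565
```

```bash
cat > look.py <<'E'
from h import *
from rig import *
import sys
o=get_obs();pin=rig2w([-.077,.070,.085])[0]
plan(o,[pin[0],pin[1],.040],toolR(YAW-np.pi))
p,d=camera("wrist");cv2.imwrite(sys.argv[1],p[:,:,::-1])
T=camera_params("wrist")["T_tool_cam"];K=camera_params("wrist")["intrinsics"]
v,u=np.mgrid[0:480,0:640]
P=np.stack([(u-K[0,2])/K[0,0]*d,(v-K[1,2])/K[1,1]*d,d,np.ones_like(d)],-1)@T.T
m=(abs(P[...,1])<.016)&(P[...,2]>-.03)&(P[...,2]<.03)&(P[...,0]>-.07)&(P[...,0]<-.0)
q=P[m];
for z0 in np.arange(-.03,.03,.01):
    s=q[(q[:,2]>z0)&(q[:,2]<z0+.01)]
    if len(s):print(round(z0,2),len(s),s.min(0).round(4),s.max(0).round(4))
E
python3 look.py pics/w11.png
```

```text
t 11.33 pos [ 0.482  -0.016   0.0414] F [-0.2  0.2 -0.3] w 0.0565 
 shift cm [0.14 0.13 0.22] turn u [-0.02 -0.08  0.01]
-0.03 1635 [-0.0511 -0.016  -0.03    1.    ] [-0.     0.016 -0.02   1.   ]
-0.02 986 [-0.0512 -0.0067 -0.02    1.    ] [-0.      0.0158 -0.01    1.    ]
-0.01 1006 [-0.0515 -0.0157 -0.01    1.    ] [-0.     0.016 -0.     1.   ]
0.0 915 [-0.051 -0.016  0.     1.   ] [-1.0e-04  1.6e-02  1.0e-02  1.0e+00]
0.01 531 [-0.0076 -0.016   0.01    1.    ] [-0.      0.016   0.0199  1.    ]
0.02 1256 [-0.0548 -0.016   0.02    1.    ] [-1.0e-04  1.6e-02  3.0e-02  1.0e+00]
```

View pics/w11.png

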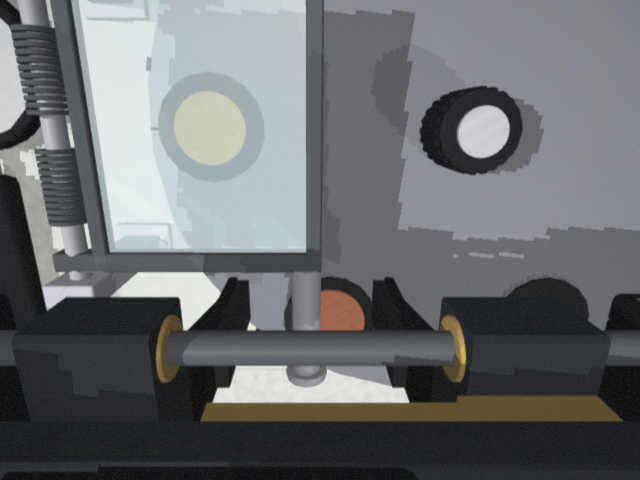

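Call:
send_rows --steps '[[[0, 0, 0, 0, 0, 0], [0, 0, 0, 0, 0, 0], [0, 0, 0, 0, 0, 0], [0, 0, 0, 0, 0, 0], [0, 0, 0, 0, 0, 0], [0, 0, 0, 0, 0, 0], [0, 0, 0, 0, 0, 0], [0, 0, 0, 0, 0, 0]]]' --gripper 1 --force 45

```text
time: 12.05
position: [0.4819, -0.0142, 0.0417]
tool_rot: [0.709, 0.044, -0.703, 0.04]
ft_force: [3.1, 16.9, 1.3]
grip_width: 0.0111
```

```bash
python3 look.py pics/w12.png; python3 -c "
from rig import *
o=get_obs();print(o['q'].round(3),o['moment'].round(2),repr(o['position']),repr(o['tool_rot']),o['grip_width'])"
```

```text
t 12.05 pos [ 0.4819 -0.0142  0.0417] F [ 3.1 16.9  1.3] w 0.0111 
 shift cm [0.17 0.31 0.23] turn u [-0.05 -0.08  0.04]
-0.03 1635 [-0.0506 -0.016  -0.03    1.    ] [-0.     0.016 -0.02   1.   ]
-0.02 1801 [-0.07   -0.0148 -0.02    1.    ] [-0.     0.016 -0.01   1.   ]
-0.01 2263 [-0.07   -0.0157 -0.01    1.    ] [-0.     0.016 -0.     1.   ]
0.0 393 [-0.07   -0.0158  0.      1.    ] [-1.0e-04  1.6e-02  9.5e-03  1.0e+00]
0.02 618 [-0.0542 -0.0058  0.0203  1.    ] [-0.0421  0.0076  0.0299  1.    ]
[-0.266  0.6    1.923  0.012  0.613  1.175] [ 1.44 -0.14 -0.03] array([ 0.48195338, -0.01412484,  0.04174834]) array([ 0.70896213,  0.0437436 , -0.70270863,  0.04074042]) 0.01057979752674238
```

```bash
cat > arc.py <<'E'
from h import *
from rig import *
import sys
G=np.array([.48195,-.0141,.04175]);RG=toolR(YAW-np.pi)
RG=R.from_quat([0.70896213,0.0437436,-0.70270863,0.04074042])
ax=np.array([np.cos(YAW),np.sin(YAW),0]);yy=np.array([-np.sin(YAW),np.cos(YAW),0])
pin=G+RG.apply([-.0455,0,0]);H=pin+.092*yy
o=get_obs();Rt=R.from_quat(o["tool_rot"])
pn=o["position"]+Rt.apply([-.0455,0,0])-H
ang=np.degrees(np.arctan2(pn[2],-pn@yy)); rad=np.hypot(pn[2],pn@yy)
tw=np.degrees((Rt*RG.inv()).as_rotvec())
print("pin angle",ang.round(2),"radius",rad.round(4),"along axis",((pn-(pin-H))@ax).round(4),"tool rot",tw.round(1),"F rig",[round(o["ft_force"]@a,1) for a in (ax,yy,np.array([0,0,1]))],"M",o["moment"].round(2),"w",round(o["grip_width"],4),"q",o["q"].round(2))
for th in map(float,sys.argv[1:]):
    Q=R.from_rotvec(-np.radians(th)*ax); plan(o,H+Q.apply(G-H),Q*RG)
E
python3 arc.py 0 15
```

```text
pin angle -0.0 radius 0.092 along axis 0.0 tool rot [ 0. -0. -0.] F rig [np.float64(1.9), np.float64(8.1), np.float64(0.5)] M [ 1.44 -0.14 -0.03] w 0.0106 q [-0.27  0.6   1.92  0.01  0.61  1.18]
t 12.1 pos [ 0.482  -0.0141  0.0417] F [0.9 8.3 0.5] w 0.0106 
 shift cm [-0. -0.  0.] turn u [-0. -0.  0.]
t 12.1 pos [ 0.482  -0.0141  0.0417] F [0.9 8.3 0.5] w 0.0106 
 shift cm [-2.54  0.85 -0.03] turn u [-0.02  0.01  2.5 ]
```

Call:
send_rows --steps '[[[-0.5, 0.2, 0, 0, 0, 0.5], [-0.5, 0.2, 0, 0, 0, 0.5], [-0.5, 0.2, 0, 0, 0, 0.5], [-0.5, 0.2, 0, 0, 0, 0.5]]]'

```text
time: 12.43
position: [0.4828, -0.0213, 0.0612]
tool_rot: [0.71, -0.035, -0.695, 0.113]
ft_force: [-0.6, -0.4, -3.6]
grip_width: 0.0108
```

```bash
python3 arc.py 25
```

```text
pin angle 11.61 radius 0.0914 along axis 0.0001 tool rot [-12.2  -1.4  -0.5] F rig [np.float64(-0.6), np.float64(-0.3), np.float64(-3.6)] M [0.31 0.25 0.06] w 0.0108 q [-0.14  0.57  1.93 -0.36  0.61  1.61]
t 12.43 pos [ 0.4828 -0.0213  0.0612] F [-0.6 -0.4 -3.6] w 0.0108 
 shift cm [-2.24  0.82 -0.03] turn u [-0.1   0.04  2.12]
```

Call:
send_rows --steps '[[[-0.5, 0.2, 0, 0, 0, 0.5], [-0.5, 0.2, 0, 0, 0, 0.5], [-0.5, 0.2, 0, 0, 0, 0.5], [-0.5, 0.2, 0, 0, 0, 0.5]]]'

```text
time: 12.77
position: [0.4831, -0.0243, 0.083]
tool_rot: [0.702, -0.112, -0.678, 0.189]
ft_force: [-0.4, -1.6, -4.4]
grip_width: 0.0107
```

```bash
python3 arc.py 35 45
```

```text
pin angle 24.04 radius 0.091 along axis 0.0 tool rot [-24.7  -2.9  -0.6] F rig [np.float64(-0.6), np.float64(-1.6), np.float64(-4.4)] M [0.42 0.27 0.04] w 0.0107 q [ 0.01  0.58  1.92 -0.69  0.71  2.01]
t 12.77 pos [ 0.4831 -0.0243  0.083 ] F [-0.4 -1.6 -4.4] w 0.0107 
 shift cm [-1.82  0.75 -0.03] turn u [-0.1   0.06  1.68]
t 12.77 pos [ 0.4831 -0.0243  0.083 ] F [-0.4 -1.6 -4.4] w 0.0107 
 shift cm [-3.57  1.09 -0.05] turn u [-0.11  0.07  3.35]
```

Call:
send_rows --steps '[[[-0.5, 0.2, 0, 0, 0, 0.5], [-0.5, 0.2, 0, 0, 0, 0.5], [-0.5, 0.2, 0, 0, 0, 0.5], [-0.5, 0.2, 0, 0, 0, 0.5], [0, 0, 0, 0, 0, 0]]]'

```text
time: 13.18
position: [0.4828, -0.0226, 0.1052]
tool_rot: [0.684, -0.189, -0.652, 0.266]
ft_force: [0.6, -5.1, -0.4]
grip_width: 0.0108
```

```bash
python3 arc.py 45
```

```text
pin angle 36.65 radius 0.0905 along axis 0.0001 tool rot [-37.6  -4.4  -0.5] F rig [np.float64(-0.1), np.float64(-5.1), np.float64(-0.4)] M [-0.1   0.04  0.09] w 0.0108 q [ 0.14  0.62  1.9  -0.91  0.88  2.29]
t 13.18 pos [ 0.4828 -0.0226  0.1052] F [ 0.6 -5.1 -0.4] w 0.0108 
 shift cm [-1.37  0.64 -0.03] turn u [-0.06  0.07  1.19]
```

```bash
cat > pt.py <<'E'
from h import *
from rig import *
import sys
p,d=camera("scene");im=p[:,:,::-1].copy()
cv2.imwrite(sys.argv[1],cv2.resize(im[190:270,270:370],None,fx=7.5,fy=7.5,interpolation=cv2.INTER_CUBIC))
p,d=camera("wrist");cv2.imwrite(sys.argv[1].replace(".png","_w.png"),p[:,:,::-1])
E
python3 pt.py pics/p1.png
```

```text
(no output)
```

View pics/p1.png

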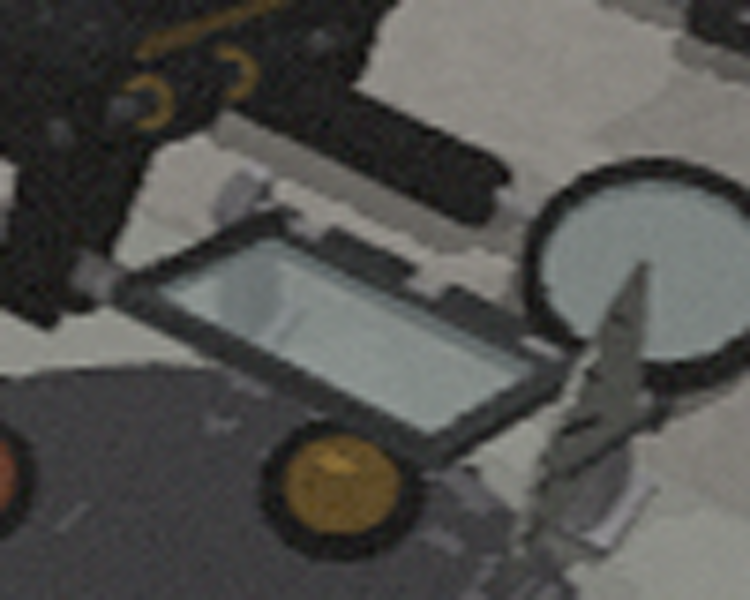

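View pics/p1_w.png

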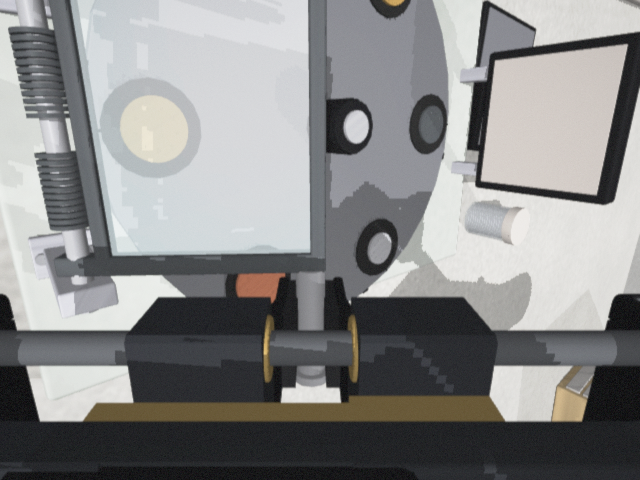

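```bash
cat > fa.py <<'E'
from h import *
from rig import *
import sys
ax=np.array([np.cos(YAW),np.sin(YAW),0]);yy=np.array([-np.sin(YAW),np.cos(YAW),0])
# frame angle from wrist depth (mean of a few) 
o=get_obs();p,d=camera("wrist");c=cam("wrist",o);K,Rm,t=c
v,u=np.mgrid[0:270,40:335];D=d[0:270,40:335];g=p[0:270,40:335].astype(int)
W=np.stack([(u-K[0,2])/K[0,0]*D,(v-K[1,2])/K[1,1]*D,D],-1)@Rm.T+t
# bar pixels: dark grey near expected plane
H0=rig2w([0,.162,.085])[0]
rel=W-H0; X=rel@ax;Y=-(rel@yy);Z=rel[...,2]
best=None
for th in np.radians(np.arange(25,60,.5)):
    n=-Y*np.sin(th)+Z*np.cos(th); s=Y*np.cos(th)+Z*np.sin(th)
    m=(abs(n-.004)<.004)&(abs(X)<.056)&(s>0.01)&(s<.1)&(g.max(2)<110)&(D>0)
    if best is None or m.sum()>best[0]: best=(m.sum(),th,m)
m=best[2]
for it in range(3):
    A=np.c_[X[m],Y[m],np.ones(m.sum())];co,*_=np.linalg.lstsq(A,Z[m],rcond=None)
    r=abs(X*co[0]+Y*co[1]+co[2]-Z);m=m&(r<.002)
print("n",m.sum(),"coarse",np.degrees(best[1]),"frame angle deg",np.degrees(np.arctan(co[1])).round(2),"xslope",co[0].round(3),"off",co[2].round(4))
E
python3 fa.py;python3 fa.py; python3 arc.py 45
```

```text
n 5281 coarse 38.0 frame angle deg 36.07 xslope -0.011 off 0.0062
n 5351 coarse 38.0 frame angle deg 35.99 xslope -0.012 off 0.0062
pin angle 36.28 radius 0.0906 along axis 0.0001 tool rot [-37.3  -4.4  -0.6] F rig [np.float64(0.5), np.float64(-2.8), np.float64(-2.7)] M [0.27 0.15 0.15] w 0.0107 q [ 0.14  0.62  1.9  -0.91  0.88  2.29]
t 13.38 pos [ 0.4828 -0.0228  0.1047] F [ 0.8 -2.7 -2.7] w 0.0107 
 shift cm [-1.43  0.65 -0.03] turn u [-0.09  0.08  1.24]
```

Call:
send_rows --steps '[[[-0.5, 0.2, 0, 0, 0, 0.5], [-0.5, 0.2, 0, 0, 0, 0.5], [-0.4, 0.2, 0, 0, 0, 0.4], [0, 0, 0, 0, 0, 0], [0, 0, 0, 0, 0, 0]]]'

```text
time: 13.8
position: [0.4823, -0.0197, 0.1184]
tool_rot: [0.669, -0.239, -0.632, 0.309]
ft_force: [0.3, -5.7, -1.5]
grip_width: 0.01
```

```bash
python3 fa.py; python3 arc.py 45;python3 fa.py;python3 pt.py pics/p2.png
```

```text
n 5992 coarse 46.0 frame angle deg 43.58 xslope -0.008 off 0.0076
pin angle 44.06 radius 0.0903 along axis 0.0001 tool rot [-45.6  -5.3  -0.9] F rig [np.float64(0.3), np.float64(-4.1), np.float64(-1.9)] M [0.38 0.15 0.2 ] w 0.0105 q [ 0.22  0.66  1.88 -1.    1.01  2.42]
t 13.85 pos [ 0.4823 -0.0198  0.1183] F [ 0.8 -4.  -1.9] w 0.0105 
 shift cm [-0.15  0.09 -0.04] turn u [-0.11  0.11 -0.16]
n 5993 coarse 46.0 frame angle deg 43.52 xslope -0.008 off 0.0076
```

View pics/p2.png

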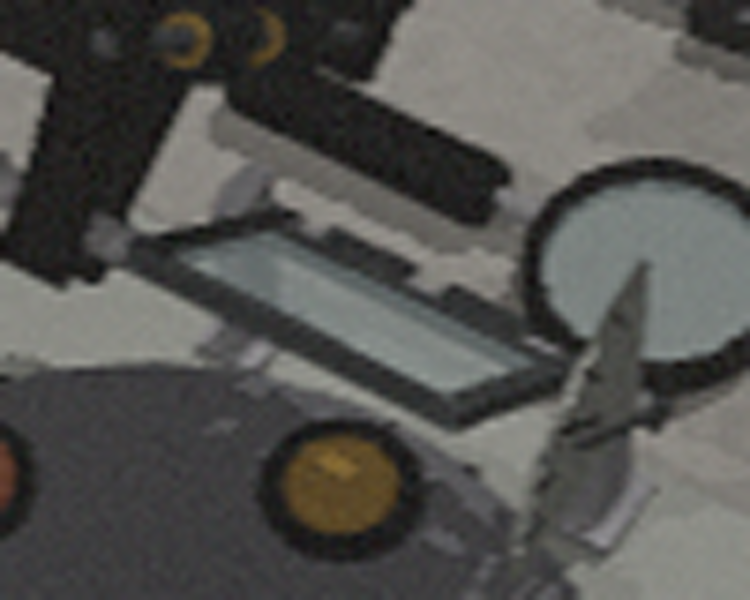

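View pics/p2_w.png

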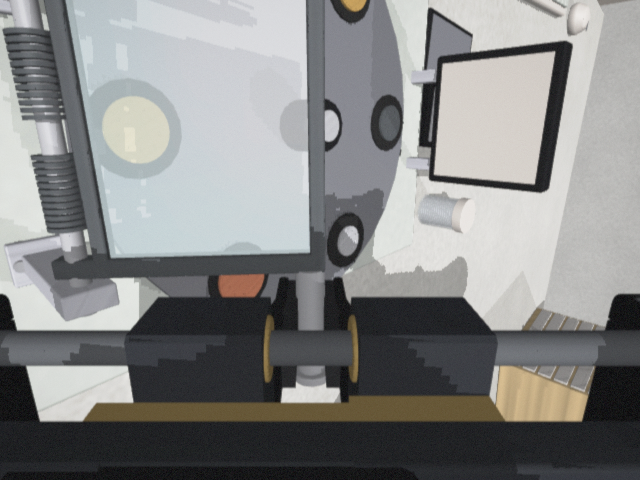

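```bash
python3 - <<'E'
from h import *
c=cam("scene")
for x in (.074,.08):
  print(x,"hinge",((proj(c,rig2w([x,.162,.085]))[0]-[270,190])*7.5).round())
  for a in (30,36,42,45,48,60):
    s,k=np.sin(np.radians(a)),np.cos(np.radians(a))
    print(a,*[((proj(c,rig2w([x,.162-r*k,.085+r*s]))[0]-[270,190])*7.5).round() for r in (.04,.055,.07)])
for f in ("p1","p2"):
    im=cv2.imread(f"pics/{f}.png")[230:560,480:700];cv2.imwrite(f"pics/{f}c.png",cv2.resize(im,None,fx=1.8,fy=1.8))
E
python3 - <<'E'
import cv2,numpy as np
cv2.imwrite("pics/pc.png",np.hstack([cv2.imread("pics/p1c.png"),cv2.imread("pics/p2c.png")]))
E
```

```text
0.074 hinge [641. 408.]
30 [583. 456.] [560. 475.] [537. 494.]
36 [587. 444.] [566. 458.] [545. 472.]
42 [593. 430.] [573. 439.] [554. 448.]
45 [595. 424.] [577. 430.] [559. 436.]
48 [598. 417.] [581. 421.] [564. 424.]
60 [611. 390.] [599. 383.] [587. 376.]
0.08 hinge [660. 417.]
30 [602. 466.] [579. 485.] [556. 504.]
36 [606. 453.] [585. 467.] [564. 481.]
42 [611. 440.] [592. 449.] [573. 458.]
45 [614. 433.] [596. 439.] [578. 446.]
48 [617. 426.] [600. 430.] [583. 434.]
60 [630. 399.] [618. 392.] [606. 385.]
```

View pics/pc.png

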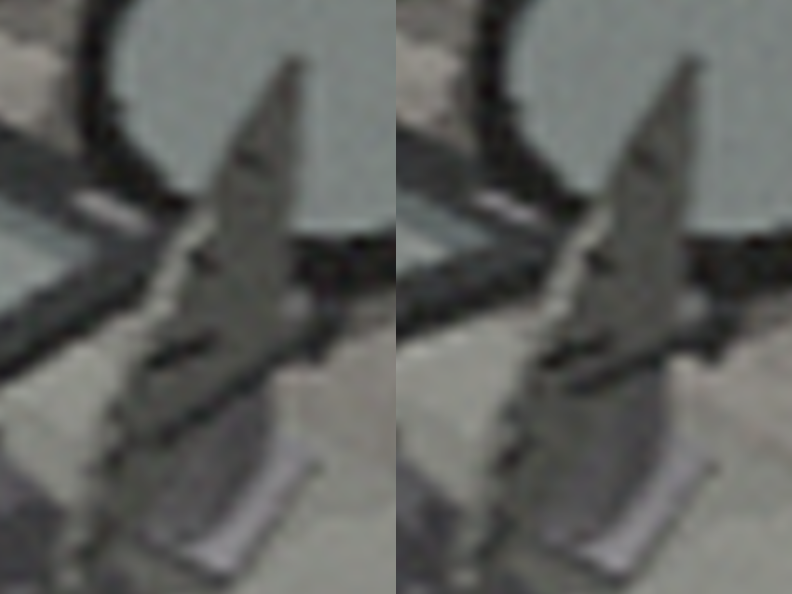

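Call:
send_rows --steps '[[[-0.2, 0.1, 0, 0, 0, 0.2]]]'

```text
time: 14.08
position: [0.4822, -0.0192, 0.1201]
tool_rot: [0.667, -0.246, -0.629, 0.314]
ft_force: [1.2, -1.8, -3.3]
grip_width: 0.0104
```

```bash
python3 arc.py; python3 fa.py; python3 fa.py; python3 arc.py 45;python3 fa.py;python3 fa.py;python3 fa.py;python3 arc.py
```

```text
pin angle 45.14 radius 0.0903 along axis 0.0001 tool rot [-46.7  -5.5  -1. ] F rig [np.float64(1.0), np.float64(-1.9), np.float64(-3.3)] M [0.87 0.33 0.2 ] w 0.0104 q [ 0.23  0.67  1.87 -1.01  1.03  2.44]
n 6028 coarse 47.0 frame angle deg 44.55 xslope -0.008 off 0.0078
n 5997 coarse 47.0 frame angle deg 44.72 xslope -0.008 off 0.0078
pin angle 45.32 radius 0.0903 along axis 0.0001 tool rot [-46.8  -5.5  -0.9] F rig [np.float64(0.1), np.float64(-3.9), np.float64(-1.7)] M [0.46 0.17 0.17] w 0.0105 q [ 0.23  0.67  1.87 -1.01  1.03  2.44]
t 14.18 pos [ 0.4821 -0.019   0.1204] F [ 0.6 -3.9 -1.7] w 0.0105 
 shift cm [ 0.05  0.   -0.04] turn u [-0.11  0.11 -0.36]
n 6029 coarse 47.0 frame angle deg 44.74 xslope -0.009 off 0.0077
n 6043 coarse 47.0 frame angle deg 44.72 xslope -0.008 off 0.0078
n 6039 coarse 47.0 frame angle deg 44.7 xslope -0.008 off 0.0079
pin angle 45.33 radius 0.0903 along axis 0.0001 tool rot [-46.8  -5.5  -0.9] F rig [np.float64(1.0), np.float64(-3.7), np.float64(-4.0)] M [0.47 0.21 0.22] w 0.0105 q [ 0.23  0.67  1.87 -1.01  1.03  2.44]
```

```bash
python3 pt.py pics/p3.png
python3 - <<'E'
from h import *
from rig import *
p,d=camera("scene");c=cam("scene");cv2.imwrite("pics/fin.png",p[150:470,120:520,::-1].repeat(2,0).repeat(2,1)[:600])
m=(p[:,:,0]>1.4*p[:,:,2].astype(float));m[:190]=0;m[390:]=0;m[:,:180]=0;m[:,390:]=0
n,l,s,ce=cv2.connectedComponentsWithStats(m.astype(np.uint8))
for i in range(1,n):
    if s[i,4]>60:
        w=atz(c,*ce[i],.047);print(s[i,4],ce[i].round(1),np.degrees(np.arctan2(w[1]-C[1],w[0]-C[0])-YAW).round(1))
im=cv2.imread("pics/p3.png")[230:560,480:700];cv2.imwrite("pics/p3c.png",cv2.resize(im,None,fx=1.8,fy=1.8))
E
```

```text
204 [263.1 253.1] 149.5
171 [315.  254.2] 90.4
245 [311.6 336.9] -30.1
```

View pics/p3c.png

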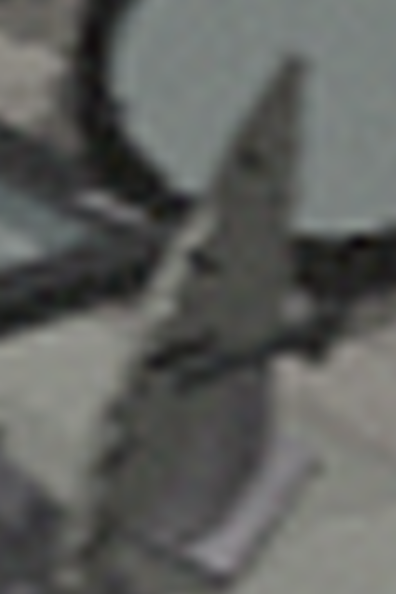

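View pics/fin.png

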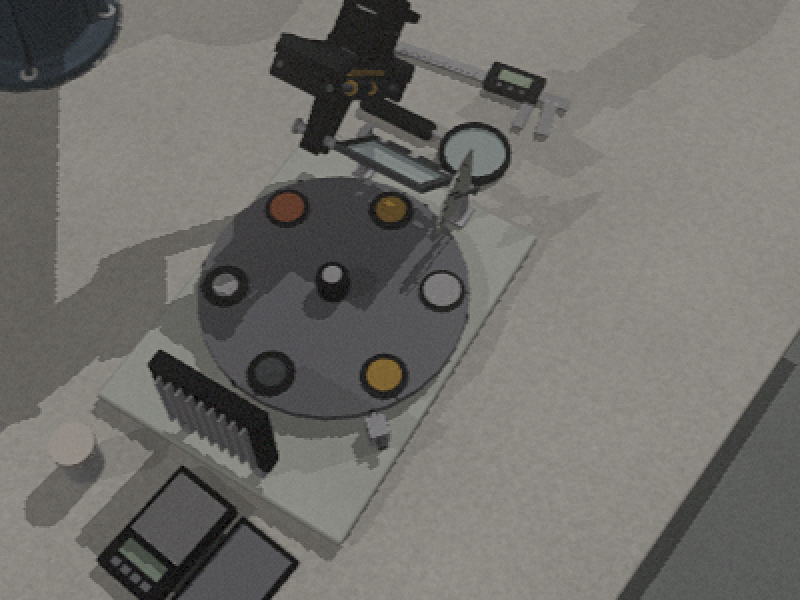

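Crop p3c shows the pointer, running from about (300,340) to (175,382), parallel to the bold 45° line and next to it. In the wide view the coins sit in their notches and the loose items look untouched. I'm handing in.

```bash
python3 -c "
from rig import *
o=get_obs();print(o['position'],o['grip_width'],o['joint_velocities'].round(4));print(hand_in())"
```

```text
[ 0.4821479  -0.01897643  0.1203848 ] 0.010319814633981373 [-0.0009  0.0003  0.0017 -0.0002 -0.001   0.0009]
the job is handed in; nothing more can be done
None
```

I turned the coin table one click clockwise with the glass down and let go. I then lifted the glass frame by its pin to the 45° line. I handed in at about 14.6 s of the 48 s, still gripping the pin at 45 N with the arm at rest.

- **Coin table:** coins read at 149.5°, 90.4° and -30.1° in the rig frame, against the 150°, 90° and -30° notch positions.
- **Glass frame:** the wrist depth image gives 44.7° and the pin's arc gives 45.3°. The pointer looks parallel to the bold line and beside it. It stands off the quadrant, so the camera angle puts it slightly below the line.
- **Loose items:** the caliper, magnifier, pocket scale and coin tube look unmoved in the last picture.

**Disagreements and slips:**
- **Fingertip position:** the fingers end about 27 mm short of the reported TCP. My first grip closed on air above the knob. I measured the offset from the wrist depth image and regripped lower.
- **Pin position:** the pin was 2–4 mm off where my rig estimate put it. The side force reached about 17 N as the fingers closed on it, then dropped once the lift began.

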